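# Pull out the drying tray and lay the baby things to dry

### The arm

A 6-joint arm with a two-finger parallel gripper is mounted at the origin on the work surface. World frame = base frame: x ahead of the robot, y to its left, z up, the work surface at z = 0. Lengths are in mm, angles in rad, forces in N, time in s.
With the tool pointing down it reaches from about 350 to 725 mm from the base axis. Payload 6 kg.
Tool frame: the origin (TCP) lies on the centre line of the jaws, within the pads' length; the fingertips stand 8 mm ahead of it and the grasp point (between the pads) lies 11 mm behind it; z points along the fingers, x is the direction in which the jaws open and shut, and the axes are right-handed (so a half turn about z gives the same grasp; the last joint's range is limited). The gripper opens to 85 mm and grips with 20 to 120 N. Pads are 22 mm wide; open, the fingers measure 114 mm over their backs; the gripper's body (76 mm by 85 mm) begins 54 mm behind the grasp point. The pads swing forward as they close: fully open they stand 13 mm farther back than shut.
Start: joints at [1.462, 0.04, 0.085, 0, -1.615, -0.334], TCP at [257.055, 542.123, 239.261] pointing down, gripper open.
Joint ranges: [-2.56, 2.56], [-1.29, 2.01], [-1.08, 1.49], [-3.29, 1.98], [-2.81, -0.18], [-2.99, 2.99]. Speed limits (rad/s): [2.57, 2.57, 3.01, 3.14, 3.14, 3.14].

### API

Orientations are given as a unit quaternion [w, x, y, z].
In Python, from station import ctrl gives the robot as it stands.
- The arm moves only by the tool jog_arm, never from a script. Its argument "moves" is a list of rows, each a list of 3 entries, a list of its own where there are three numbers: the opening, from -1 (shut) to 1 (fully open), so that 0 is half open, then the shift along the tool's x, y, z in mm, then the turn about the tool's z in degrees. In form: [[hand, [tx, ty, tz], yaw], ...]. A call has exactly 5 rows; each row is the pose to reach, as a shift and turn from the pose commanded when the call began, along the tool's axes at that moment; what a row does not reach only later rows make up. A row lasts 1/10 s, in which the tool goes at most 50 mm and 8.59 degrees, less where a joint would pass 70% of its speed; a pose out of reach is approached as far as the arm can. A call with a gripper value outside its range is refused whole. The fingers move at their own pace and stop on an object; "force" is the grip in N (left out, the last holds). Time passes only in rows, so rows that repeat a pose let the fingers close, or fill a call up. It gives the time, the measured TCP pose, the force and the opening at its end, in the units of the state.
- ctrl.state(): the state, without advancing time (a new reading comes with each control period).
- ctrl.capture(name): name is "scene" or "top" or "wrist"; returns (picture, depth): 400x640x3 uint8, red, green, blue; 400x640 float32, mm along the optical axis (not along the pixel's ray), 0 where there is no reading.
- ctrl.camera_info(name): a dict with "fovy" (degrees; the focal length in pixels is half the picture's height over the tangent of half this angle, whatever the lens; pixels are square), "cx", "cy" (the principal point, pixels), "pose" (4x4, takes a point from camera to world coordinates). Camera axes: x right, y down, z forward; pixel columns grow to the right and rows downward; lengths in mm; the calibration is good to about 2 mm. The wrist camera is an equidistant fisheye: a pixel r from the principal point sees the ray r / f radians off the axis. A picture is of the moment at which its call begins: read the wrist's pose just before it. camera_info takes no time and is no camera call; for the wrist camera it gives the pose at the moment of the call.
- ctrl.job_done(): hands the job in, once; it reports no verdict.
Trained networks look in the newest picture that a camera, given by its name, has taken for a name from the list of things; names that differ only in an ending like _2 or _b are one class to them, and where a whole thing is asked for, a point or a joint stands for the part that bears it (a point fixed in the world has none). Each returns a list of dicts, best first, with "confidence" (0 to 1); they miss things now and then, are a little off and sometimes report something else, mostly with a low value. They report only what shows in the picture. A call takes as long as a camera call. They do not tell look-alikes from the thing itself.
- ctrl.silhouettes(camera, target): "pixels" (400x640 bool, what is visible of it) and "position" ([column, row] in pixels, amid what is visible of it).
- ctrl.tip_of(camera, target): "position" ([column, row] in pixels: a listed point, or the origin of a listed thing).
The state is a dict: "t": time; "qpos": joint angles; "dq": joint speeds; "joint_torque": joint torques, N m; "tool_pos": TCP position; "ee_rot": TCP orientation; "contact_force": force on the tool from outside, world axes, zero at the start; "wrist_torque": the same for the moment, N m; "grip_width": finger opening in mm.
Only numpy, scipy, OpenCV 4.12 (cv2) and the standard library are available. Lean on these libraries where they do the work, as an engineer would, in place of code of your own. Each camera call takes 0.05 s, during which the arm holds its last target.

### The job

Swing the black clamp lever of the blue organiser a full quarter turn outwards to free the telescopic arm, pull the white drying tray out by its handle until the steel lock button pops up through its hole, then swing the lever back in line with the arm. Only after that, lay every leaf teether, ring and rattle wand that is on the ledge flat on the tray's floor, side by side and not on top of one another. Leave the jar, bowl and the other things standing where they are.

Things in the scene. Friction and masses are not known exactly. Their poses are not given: they have to be found in the camera images.
- organiser: Blue plastic organiser fixed to the ledge, 200 x 200 mm. Origin on the ledge at the middle of its mouth; z up; housing towards +y, tray comes out towards -y. Flat deck, top 42 mm above the ledge, from y = 0; bowl on it, pockets 87 mm high at y over 140 mm. At x = -100 mm runs the arm's grey outer tube along y, 24 mm wide, top 32 mm above the ledge, button hole 30 mm from the mouth.
- clamp_lever (a joint): Angle of the black clamp lever about the vertical through lever_pivot, counter-clockwise from above. 0 (stop): along the organiser's +y, in line with the tube, arm locked. 1.571 (stop): along the organiser's -x, square to the tube, arm free. Under about 1.3 it may still block the arm. Starts at 0 to 0.12. Stays where left; friction about 0.08 N m.
- lever_pivot (a point): Point on the lever's hinge axis, 60 mm above the ledge, fixed to the organiser (x = -100, y = 55 mm there).
- lever_grip (a point): Point on the lever bar where it is best held, 55 mm from the hinge axis, at the middle of its height. The bar is 12 mm wide and 20 mm high, its top 70 mm and its underside 50 mm above the ledge, and it ends 75 mm from the axis. Local y points along the bar outwards from the hinge, z up.
- drying_tray (a joint): How far the white drying tray with its aluminium inner bar is pulled out along the organiser's -y, in m: 0 pushed in, 0.152 at the far stop. Friction about 2 N. Near 0.147 the lock button springs out and then the tray cannot go back below about 0.146.
- lock_button (a joint): Height in m of the steel lock button (10 mm across, on the inner bar): about 0 while held down inside the tube, 0.008 when it has sprung up through the hole in the tube (4 mm proud of the tube).
- button_top (a point): Centre of the lock button's top face.
- tray_handle (a point): Centre of the tray's handle bar, moves with the tray: 70 mm long in x, 12 mm thick in y, 20 mm high; top 50 mm and underside 30 mm above the ledge. Between it and the tray's front wall is a 34 mm gap, crossed by two stays 8 mm wide at 28 mm either side of the centre. Axes parallel to the organiser's.
- tray_floor (a point): Centre of the tray's inside floor, 12 mm above the ledge, moves with the tray; axes parallel to the organiser's. Inside 160 mm in x, 140 mm in y; walls 4 mm thick, 16 mm high above the floor. The inner bar runs beside it (x = -107 to -92 mm), top 16 mm above the floor. Pushed in it lies under the deck; fully out it is clear of it.
- leaf_a: Green leaf-shaped teether, one of two alike: 74 mm long in x (stem at -x, point at +x), 34 mm wide in y, 14 mm thick. Its parallel sides, for gripping across y, reach from x = -10 to +20 mm. Origin at the middle of its length and thickness; lies flat on the ledge with its z vertical. Absent in some starts.
- leaf_b: Green leaf-shaped teether, one of two alike: 74 mm long in x (stem at -x, point at +x), 34 mm wide in y, 14 mm thick. Its parallel sides, for gripping across y, reach from x = -10 to +20 mm. Origin at the middle of its length and thickness; lies flat on the ledge with its z vertical. Absent in some starts.
- ring_a: Orange ring, one of two alike: 50 mm across outside, 22 mm hole, round section 14 mm thick. Origin at its centre, z is its axis; lies flat on the ledge. Can be gripped across the outside. Absent in some starts.
- ring_b: Orange ring, one of two alike: 50 mm across outside, 22 mm hole, round section 14 mm thick. Origin at its centre, z is its axis; lies flat on the ledge. Can be gripped across the outside. Absent in some starts.
- wand: Wooden rattle wand: 104 mm long in x, a flat disc 36 mm across at each end and between them a handle 14 mm wide in y; all 14 mm thick. Origin at the centre of the handle; lies flat with z vertical. Absent in some starts.
- jar: Closed glass baby jar, 44 mm across, 60 mm high, among the things to dry; origin at the centre of its underside. A bystander: leave it standing.
- tin: Small aluminium tin, 44 mm across, 45 mm high, among the things to dry; origin at the centre of its underside. A bystander: leave it standing.
- nail_brush: Dark wooden nail brush block, 30 x 65 x 28 mm; origin at the centre of its underside. A bystander: leave it standing.
- bowl: White ceramic bowl, 84 mm across, 36 mm high, on the organiser's deck; origin at the centre of its underside. A bystander: leave it standing.
- soap_bottle: White plastic bottle, 64 mm across, 160 mm high, at the far edge; origin at the centre of its underside. A bystander: leave it standing.
- mug: Blue ceramic mug, 76 mm across, 80 mm high, at the far edge; origin at the centre of its underside. A bystander: leave it standing.
- cream_jar: White plastic cream jar, 70 mm across, 50 mm high, at the right; origin at the centre of its underside. A bystander: leave it standing.
There are look-alikes about, which are no part of the job. Leave any yellow look-alike of the leaf_a alone.

How it is judged (in metres and radians):
On the way, in this order (a step that is already met when the one before it is completed fails the run):
1. the clamp lever has been swung fully open, with the tray still in (value of joint clamp_lever above 1.35 rad and value of joint drying_tray below 0.03 m), for 0.1 s.
2. the tray is pulled out and its lock button has sprung up (value of joint lock_button above 0.006 m and value of joint drying_tray above 0.14 m), for 0.2 s.
3. the clamp lever is swung back in line while the button is out (all of step 2 and value of joint clamp_lever below 0.15 rad), for 0.2 s.
At the end, for the whole second after the job is handed in: Tray out over 140 mm, lock button over 6 mm up, clamp lever within 0.15 rad of closed; every leaf, ring and wand present at rest on the tray floor: centre at least 5 mm inside the walls and under 12 mm above the floor, flat within 0.15 rad, either face up (all of step 3 and x of leaf_a in the frame of tray_floor between -0.075 and 0.075 m and y of leaf_a in the frame of tray_floor between -0.065 and 0.065 m and z of leaf_a in the frame of tray_floor between 0 and 0.012 m and angle between the z axis of each of leaf_a, leaf_b, ring_a, ring_b, wand and the z axis of tray_floor, either way round below 0.15 rad and linear speed of each of leaf_a, leaf_b, ring_a, ring_b, wand below 0.02 m/s and x of leaf_b in the frame of tray_floor between -0.075 and 0.075 m and y of leaf_b in the frame of tray_floor between -0.065 and 0.065 m and z of leaf_b in the frame of tray_floor between 0 and 0.012 m and x of ring_a in the frame of tray_floor between -0.075 and 0.075 m and y of ring_a in the frame of tray_floor between -0.065 and 0.065 m and z of ring_a in the frame of tray_floor between 0 and 0.012 m and x of ring_b in the frame of tray_floor between -0.075 and 0.075 m and y of ring_b in the frame of tray_floor between -0.065 and 0.065 m and z of ring_b in the frame of tray_floor between 0 and 0.012 m and x of wand in the frame of tray_floor between -0.075 and 0.075 m and y of wand in the frame of tray_floor between -0.065 and 0.065 m and z of wand in the frame of tray_floor between 0 and 0.012 m); the robot touches nothing.
It fails at once if a thing is put in the tray before the tray is locked out and the clamp lever is closed (((x of leaf_a in the frame of tray_floor between -0.08 and 0.08 m and y of leaf_a in the frame of tray_floor between -0.07 and 0.07 m and z of leaf_a in the frame of tray_floor between 0 and 0.04 m) or (x of leaf_b in the frame of tray_floor between -0.08 and 0.08 m and y of leaf_b in the frame of tray_floor between -0.07 and 0.07 m and z of leaf_b in the frame of tray_floor between 0 and 0.04 m) or (x of ring_a in the frame of tray_floor between -0.08 and 0.08 m and y of ring_a in the frame of tray_floor between -0.07 and 0.07 m and z of ring_a in the frame of tray_floor between 0 and 0.04 m) or (x of ring_b in the frame of tray_floor between -0.08 and 0.08 m and y of ring_b in the frame of tray_floor between -0.07 and 0.07 m and z of ring_b in the frame of tray_floor between 0 and 0.04 m) or (x of wand in the frame of tray_floor between -0.08 and 0.08 m and y of wand in the frame of tray_floor between -0.07 and 0.07 m and z of wand in the frame of tray_floor between 0 and 0.04 m)) and (value of joint lock_button below 0.005 m or value of joint clamp_lever above 0.25 rad)).
It fails at once if a bystander is tipped or pushed more than 5 cm (distance of any of jar, tin, nail_brush, bowl, soap_bottle, mug, cream_jar from where it was at the start of the episode above 0.05 m or angle between any of jar, tin, nail_brush, bowl, soap_bottle, mug, cream_jar's own z axis and vertical above 0.5 rad).
Of leaf_a, leaf_b, ring_a, ring_b, wand only 3 to 4 are there at a start; the rules pass over those that are not, and their reading is None.
At some moment in a run one of leaf_a, leaf_b, ring_a, ring_b, wand may be knocked a few centimetres aside while the robot is not near it.
Once in a run the grip may slacken for a moment while it holds something.
It also fails if it takes over 200 s, if anything falls off the work surface, if the arm or the gripper's body presses on something with over 40 N, if the wrist force passes 120 N, or if a joint passes its speed limit or range.

## Working session

There is one attempt and no reset: what is moved stays moved. The work goes in short steps, Python scripts to look and compute and a tool call to move; the robot and the scene stay as the last step left them, time stands still between calls to the robot, and variables do not carry over. Pictures are saved under pics/ and viewed, and the job is handed in when it is done.

Besides the shell and the picture viewer there is one more tool, called after ">>>" in YAML: its name, and indented under it one key for each argument. jog_arm: Moves the arm, as the interface text tells. Its arguments: {"type":"object","properties":{"moves":{"type":"array","items":{"type":"array"}},"force":{"type":"number"}},"required":["moves"]}

```bash
ls; mkdir -p pics; python3 - <<'E'
from station import ctrl
import cv2,numpy as np
print(ctrl.state())
for n in ['scene','top','wrist']:
    i=ctrl.camera_info(n); print(n,i['fovy'],i['cx'],i['cy'],np.round(i['pose'],3).tolist())
    p,d=ctrl.capture(n); cv2.imwrite(f'pics/{n}0.png',p[:,:,::-1]); np.save(f'pics/{n}0d.npy',d); np.save(f'pics/{n}0p.npy',p)
E
```

```text
pics
{'t': 0.0, 'qpos': array([ 1.46171677e+00,  4.08295563e-02,  8.38379038e-02, -4.99431237e-04,
       -1.61548087e+00, -3.33709826e-01]), 'dq': array([ 7.87610275e-04, -7.77053520e-05,  2.01400730e-03, -7.72062784e-04,
        4.40155890e-04, -6.91870851e-04]), 'joint_torque': array([-1.35472851e-04, -3.68194771e+01,  3.47419703e+01,  6.93260998e+00,
       -5.23558076e-03, -8.43353291e-06]), 'tool_pos': array([256.85147769, 541.90863519, 238.27668233]), 'ee_rot': array([-7.17534090e-04, -5.34582941e-01,  8.45115563e-01, -4.99786594e-04]), 'contact_force': array([0.01038347, 0.37740314, 0.0156568 ]), 'wrist_torque': array([ 0.02558484, -0.01748555,  0.0364239 ]), 'grip_width': 85.62903876416757}
scene 56.79840884940792 316.9534332559204 200.6828235944134 [[0.719, 0.47, -0.512, 1222.82], [0.695, -0.491, 0.525, -626.672], [-0.004, -0.733, -0.68, 890.184], [0.0, 0.0, 0.0, 1.0]]
top 49.32011422563306 319.72274038950326 197.07461179055278 [[-0.013, -0.981, 0.192, 410.69], [-1.0, 0.012, -0.008, 16.853], [0.005, -0.192, -0.981, 1185.299], [0.0, 0.0, 0.0, 1.0]]
wrist 65.70646984690485 323.8636419397357 202.4175835609108 [[-0.429, -0.872, -0.236, 317.098], [-0.903, 0.415, 0.109, 512.281], [0.003, 0.26, -0.966, 373.153], [0.0, 0.0, 0.0, 1.0]]
```

View pics/scene0.png

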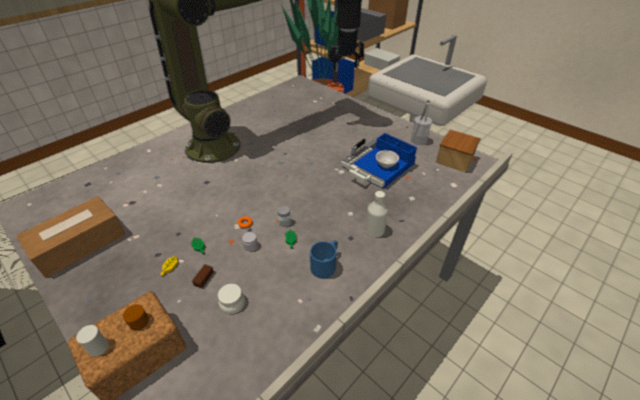

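View pics/top0.png

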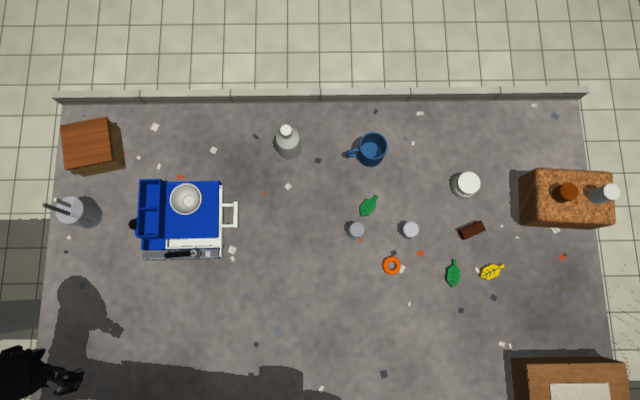

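View pics/wrist0.png

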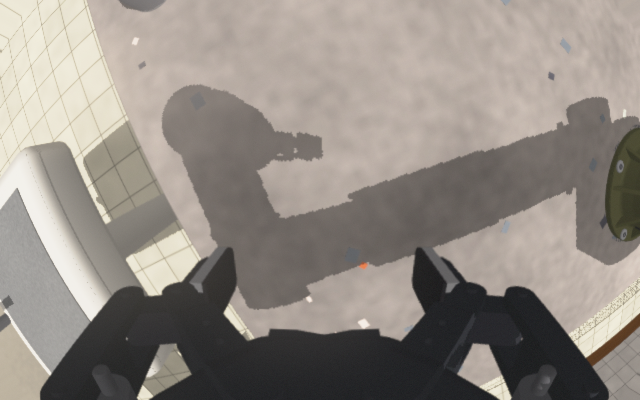

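The scene view shows the organiser at (385,160), ring at (245,222), green leaves at (198,244) and (291,239), and the yellow look-alike at (170,266). The top view shows the organiser at (180,220), lever at (180,253) and handle at (235,214), with leaves at (369,206) and (453,273), the ring at (391,266) and no wand visible. The wrist view shows only bare ledge and the arm's shadow.

```bash
cat > h.py <<'E'
import numpy as np,cv2
from station import ctrl
def f_of(i): return 200/np.tan(np.radians(i['fovy'])/2)
def ray(i,name,u,v):
    f=f_of(i); x=(u-i['cx'])/f; y=(v-i['cy'])/f
    if name=='wrist':
        r=np.hypot(x,y); s=np.sin(r)/r if r>1e-9 else 1; d=np.array([x*s,y*s,np.cos(r)])
    else: d=np.array([x,y,1.])
    P=np.array(i['pose']); return P[:3,3],P[:3,:3]@d,d
def w_depth(i,name,u,v,dep):
    o,d,dc=ray(i,name,u,v); return o+d*dep/dc[2]
def w_plane(i,name,u,v,z):
    o,d,_=ray(i,name,u,v); return o+d*(z-o[2])/d[2]
def tri(obs): # [(info,name,u,v)]
    A=np.zeros((3,3));b=np.zeros(3);L=[]
    for i,n,u,v in obs:
        o,d,_=ray(i,n,u,v); d=d/np.linalg.norm(d); M=np.eye(3)-np.outer(d,d); A+=M;b+=M@o;L.append((o,M))
    p=np.linalg.solve(A,b); return p,[float(np.linalg.norm(M@(p-o))) for o,M in L]
def proj(i,name,p):
    P=np.array(i['pose']); c=P[:3,:3].T@(np.array(p,float)-P[:3,3]); f=f_of(i)
    if name=='wrist':
        r=np.hypot(c[0],c[1]); th=np.arctan2(r,c[2]); return i['cx']+f*th*c[0]/r,i['cy']+f*th*c[1]/r
    return i['cx']+f*c[0]/c[2],i['cy']+f*c[1]/c[2]
def cloud(i,name,dep,mask):
    vs,us=np.nonzero(mask&(dep>0)); return np.array([w_depth(i,name,u,v,dep[v,u]) for u,v in zip(us,vs)])
def cap(name,fn):
    i=ctrl.camera_info(name); p,d=ctrl.capture(name); cv2.imwrite(f'pics/{fn}.png',p[:,:,::-1]); return i,p,d
E
python3 - <<'E'
from h import *
S={}
for n in ['top','scene']:
    i,p,d=cap(n,n+'1')
    for t in ['lever_pivot','lever_grip','tray_handle','tray_floor','organiser','leaf_a','ring_a','wand','jar','tin','nail_brush','bowl','cream_jar']:
        r=ctrl.tip_of(n,t)
        for q in r[:3]:
            u,v=q['position']; dd=d[int(v),int(u)] if 0<=v<400 and 0<=u<640 else 0
            print(n,t,round(q['confidence'],2),np.round([u,v],1), np.round(w_depth(i,n,u,v,dd),0) if dd else None)
            S.setdefault(t,{}).setdefault(n,[]).append((i,n,u,v))
for t in S:
    if len(S[t])==2:
        for a in S[t]['top']:
            for b in S[t]['scene']:
                p,e=tri([a,b])
                if max(e)<12: print(t,np.round(p,1),np.round(e,1))
E
```

```text
top lever_pivot 0.8 [192.3 254.4] [484. 334.  68.]
top tray_handle 0.84 [235.2 211.2] [598. 232.  48.]
top tray_handle 0.29 [408.1 231.8] [ 538. -223.   45.]
top tray_handle 0.28 [187.1 200.7] [628. 361.  44.]
top tray_floor 0.31 [468.6 229.1] [ 545. -390.   26.]
top organiser 0.63 [221. 215.] [591. 274.  27.]
top organiser 0.62 [450.  272.4] [ 432. -335.   15.]
top leaf_a 0.82 [491.7 270.4] [ 435. -447.   13.]
top leaf_a 0.69 [351.3 234. ] [532. -73.  58.]
top leaf_a 0.59 [453.7 274.2] [ 427. -346.   11.]
top ring_a 0.56 [389.6 264.6] [ 455. -178.    3.]
top jar 0.67 [354.2 230.3] [542. -80.  58.]
top jar 0.41 [406.8 232.8] [ 535. -219.   47.]
top tin 0.57 [405.7 233. ] [ 535. -217.   44.]
top tin 0.31 [467.2 230.5] [ 542. -387.   22.]
top nail_brush 0.6 [470.  230.1] [ 542. -392.   28.]
top bowl 0.71 [185.1 199.9] [630. 366.  47.]
top cream_jar 0.72 [462.5 184.8] [ 662. -375.   49.]
scene lever_pivot 0.84 [354.5 147.6] [495. 330.  64.]
scene lever_grip 0.58 [360.2 142.5] [494. 365.  71.]
scene tray_handle 0.96 [355.6 175.2] [590. 225.  41.]
scene tray_floor 0.59 [375.  169.7] [622.
[... 441 characters left out ...]
0.38 [356.3 174.9] [594. 223.  46.]
scene nail_brush 0.34 [249.7 245.6] [ 565. -246.   28.]
scene bowl 0.52 [387.3 162.4] [630. 363.  45.]
scene cream_jar 0.84 [234.4 303.8] [ 701. -402.   38.]
scene cream_jar 0.54 [205.6 279.3] [ 564. -405.   15.]
lever_pivot [486.2 339.3  55.1] [1.7 1.7]
tray_handle [594.3 228.2  43.5] [5.7 5.7]
organiser [598.2 283.4 -14.5] [0.9 0.9]
leaf_a [ 433.7 -452.7    7.6] [3.7 3.7]
leaf_a [552.1 -78.7 -86. ] [6.8 6.8]
leaf_a [ 426.3 -352.3   -5.8] [1.5 1.5]
ring_a [ 452.2 -183.3   -7.2] [4.8 4.8]
jar [ 5.489e+02 -8.510e+01 -5.000e-01] [0.4 0.4]
nail_brush [ 546.2 -403.7   -5.3] [0.7 0.7]
bowl [629.6 365.8  43.7] [0.9 0.9]
cream_jar [ 674.  -391.7   -3.9] [1.4 1.4]
```

```bash
cat >> h.py <<'E'
def plan(x,y,z,a=None):
    """shift in tool axes + yaw(deg) to bring measured TCP to world x,y,z with tool-x at world angle a (deg)"""
    s=ctrl.state(); from scipy.spatial.transform import Rotation as Ro
    q=s['ee_rot']; R=Ro.from_quat([q[1],q[2],q[3],q[0]]).as_matrix()
    d=R.T@(np.array([x,y,z])-s['tool_pos']); a0=np.degrees(np.arctan2(R[1,0],R[0,0]))
    yaw=0 if a is None else -((a-a0+180)%360-180)
    print('t',round(s['t'],2),'pos',np.round(s['tool_pos'],1),'a',round(a0,1),'tilt',np.round(R[:,2],3),'F',np.round(s['contact_force'],1),'w',round(s['grip_width'],1),'j6',round(s['qpos'][5],2))
    print('shift',np.round(d,1),'yaw',round(yaw,1))
E
python3 -c "
from h import *
plan(420,365,240,-180)"
```

```text
t 1.55 pos [257.  542.1 239.3] a -115.4 tilt [-0. -0. -1.] F [ 0.4 -0.5  0.3] w 85.0 j6 -0.33
shift [  90.2 -223.1   -0.7] yaw 64.6
```

>>> jog_arm:
  moves:
    - [0.2, [90, -223, 0], 43]
    - [0.2, [90, -223, 0], 43]
    - [0.2, [90, -223, 0], 43]
    - [0.2, [90, -223, 0], 43]
    - [0.2, [90, -223, 0], 43]

```text
t: 2.05
tool_pos: [421.3, 363.3, 239.7]
ee_rot: [0.0, -0.185, 0.983, 0.0]
contact_force: [0.8, 0.0, -0.4]
grip_width: 50.6
```

```bash
python3 -c "
from h import *
plan(450,365,240,-180)"
```

```text
t 2.05 pos [421.3 363.3 239.7] a -158.7 tilt [ 0.001  0.    -1.   ] F [ 0.8  0.  -0.4] w 50.6 j6 -0.7
shift [-27.4  -8.8  -0.3] yaw 21.3
```

>>> jog_arm:
  moves:
    - [0.2, [-27, -9, 0], 21]
    - [0.2, [-27, -9, 0], 21]
    - [0.2, [-27, -9, 0], 21]
    - [0.2, [-27, -9, 0], 21]
    - [0.2, [-27, -9, 0], 21]

```text
t: 2.55
tool_pos: [448.4, 366.9, 239.3]
ee_rot: [0.0, -0.007, 1.0, -0.0]
contact_force: [-0.2, 0.2, -0.3]
grip_width: 50.9
```

```bash
python3 -c "
from h import *
print(ctrl.state()['qpos'])
plan(450,365,240,-180)
i,p,d=cap('wrist','w2')
np.save('pics/w2d.npy',d); np.save('pics/w2i.npy',i,allow_pickle=True)
for t in ['lever_pivot','lever_grip','tray_handle','tray_floor','bowl','organiser']:
  for q in ctrl.tip_of('wrist',t)[:2]:
    u,v=q['position']; dd=d[int(v),int(u)]
    print(t,round(q['confidence'],2),np.round([u,v],1),np.round(w_depth(i,'wrist',u,v,dd),1))
"
```

```text
[ 1.03187299e+00 -1.46865103e-02  2.95094194e-02  9.23543586e-05
 -1.61499313e+00 -1.01827831e+00]
t 2.55 pos [448.4 366.9 239.3] a -179.2 tilt [ 0. -0. -1.] F [-0.2  0.2 -0.3] w 50.9 j6 -1.02
shift [-1.6 -1.9 -0.7] yaw 0.8
lever_grip 0.84 [288.9 201.6] [484.3 380.6  70.6]
tray_handle 0.72 [197.9  60.4] [587.9 228.2  50.1]
tray_floor 0.66 [208. 108.] [578.1 282.2  42.4]
tray_floor 0.66 [197.7  62. ] [587.9 230.1  50.5]
bowl 0.81 [167.8 170.9] [631.2 351.7  46.9]
bowl 0.44 [290.2 199.4] [483.1 378.6  69.2]
organiser 0.56 [209.1 106.7] [576.3 280.9  43.6]
```

View pics/w2.png

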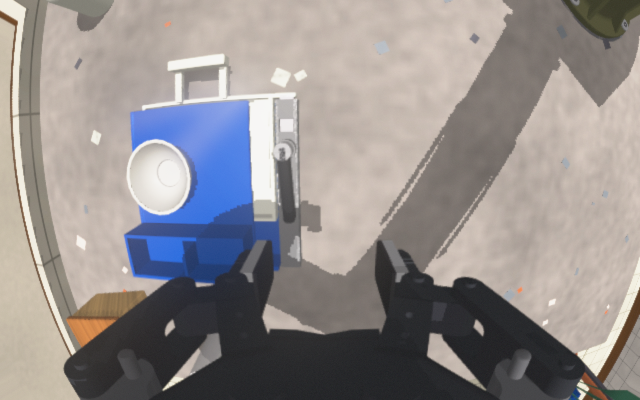

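```bash
python3 -c "
from h import *
i=np.load('pics/w2i.npy',allow_pickle=True).item(); d=np.load('pics/w2d.npy')
def rep(u0,u1,v0,v1,z0,z1,nm):
    m=np.zeros(d.shape,bool); m[v0:v1,u0:u1]=1
    c=cloud(i,'wrist',d,m); c=c[(c[:,2]>z0)&(c[:,2]<z1)]
    print(nm,len(c),np.round(c.min(0),1),np.round(c.max(0),1)); return c
c=rep(265,310,135,235,62,80,'lever')
r=cv2.minAreaRect(c[:,:2].astype(np.float32)); print(r)
for y in range(310,416,10):
    k=c[abs(c[:,1]-y)<5]
    if len(k): print(y,np.round([k[:,0].min(),k[:,0].max(),k[:,2].mean()],1))
c=rep(150,240,45,80,44,55,'handle')
print(cv2.minAreaRect(c[:,:2].astype(np.float32)))
c=rep(130,250,95,240,38,45,'deck')
print(cv2.minAreaRect(c[:,:2].astype(np.float32)))
for x in range(530,690,20):
    k=c[abs(c[:,0]-x)<4]
    if len(k): print('deck front',x,np.round(k[:,1].min(),1))
c=rep(270,310,90,260,26,37,'tube')
for y in range(280,440,20):
    k=c[abs(c[:,1]-y)<4]
    if len(k): print(y,np.round([k[:,0].min(),k[:,0].max(),np.median(k[:,2])],1))
"
```

```text
lever 1036 [479.5 320.1  62.1] [499.8 404.6  72.2]
((489.70452880859375, 362.3963317871094), (18.23340606689453, 84.64161682128906), 1.8648748397827148)
320 [484.1 497.7  69.3]
330 [481.7 499.8  70. ]
340 [484.  497.8  69.6]
350 [483.1 495.4  69.4]
360 [482.5 494.7  69.5]
370 [482.2 493.7  69.4]
380 [480.3 492.9  69.1]
390 [479.6 493.2  69.3]
400 [479.5 491.3  69.5]
handle 638 [556.6 222.6  44. ] [627.7 236.1  52.1]
((592.1170654296875, 229.34927368164062), (71.17537689208984, 13.02884578704834), 0.8482235074043274)
deck 10233 [530.9 276.   38.4] [685.8 439.5  45. ]
((608.1224365234375, 357.72686767578125), (155.00125122070312, 162.74688720703125), 0.36273685097694397)
deck front 530 276.7
deck front 550 276.0
deck front 570 276.9
deck front 590 276.7
deck front 610 277.5
deck front 630 277.1
deck front 650 277.5
deck front 670 277.5
tube 2768 [477.  267.9  26. ] [512.4 465.1  36.3]
280 [479.7 510.   32.2]
300 [479.1 510.   29. ]
320 [479.  510.1  32.1]
340 [478.4 510.3  31.6]
360 [477.9 509.6  31.8]
380 [478.  510.   31.5]
400 [477.5 509.6  31.7]
420 [477.2 501.2  32.1]
```

The wrist view shows the lever from its pivot at (283,151) to its tip at (291,222) and the handle at (198,61). That puts the pivot at (491,331), the lever top at z ≈ 69.5, the deck front at y ≈ 276.5 and the handle at (592,229), all matching the given sizes.

```bash
python3 -c "
from h import *
plan(486.5,385,56,-176)"
```

```text
t 2.9 pos [448.3 367.  239.3] a -179.3 tilt [ 0.  0. -1.] F [0.2 0.7 0.2] w 51.2 j6 -1.02
shift [-38.4  17.6 183.3] yaw -3.3
```

>>> jog_arm:
  moves:
    - [0, [-38, 18, 0], -3.3]
    - [0, [-38, 18, 50], -3.3]
    - [0, [-38, 18, 100], -3.3]
    - [0, [-38, 18, 130], -3.3]
    - [0, [-38, 18, 150], -3.3]
  force: 30

```text
t: 3.4
tool_pos: [485.2, 384.2, 85.4]
ee_rot: [-0.002, -0.035, 0.999, -0.002]
contact_force: [-0.1, -0.2, 0.5]
grip_width: 42.6
```

```bash
python3 -c "
from h import *
plan(486.5,385,56,-176)
i,p,d=cap('wrist','w3')"
```

```text
t 3.4 pos [485.2 384.2  85.4] a -176.0 tilt [-0.003 -0.004 -1.   ] F [-0.1 -0.2  0.5] w 42.6 j6 -0.92
shift [-1.5  0.8 29.4] yaw -0.0
```

View pics/w3.png

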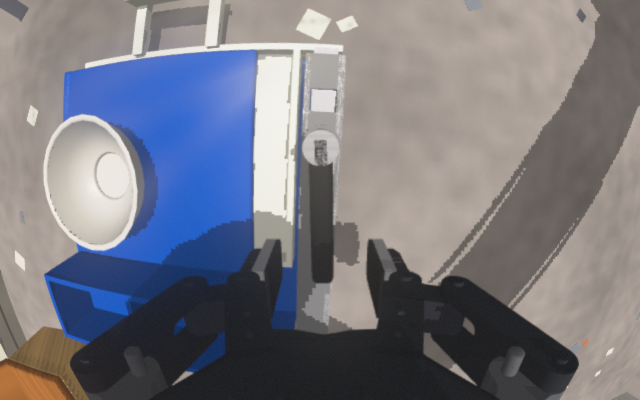

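The lever bar (tip at (322,280)) lies centred between the open pads at (265,270) and (380,270). I'll go down and close.

>>> jog_arm:
  moves:
    - [0, [-1, 1, 15], 0]
    - [0, [-1, 1, 29], 0]
    - [-1, [-1, 1, 29], 0]
    - [-1, [-1, 1, 29], 0]
    - [-1, [-1, 1, 29], 0]
  force: 30

```text
t: 3.95
tool_pos: [487.2, 386.6, 61.0]
ee_rot: [0.0, -0.034, 0.999, 0.0]
contact_force: [-1.4, 0.7, -1.1]
grip_width: 11.3
```

```bash
python3 - <<'E'
from h import *
plan(486.5,385,56,-176)
s=ctrl.state(); P=np.array([490.8,330.8]); v=s['tool_pos'][:2]-P
print(np.hypot(*v),np.degrees(np.arctan2(v[1],v[0])))
from scipy.spatial.transform import Rotation as Ro
q=s['ee_rot']; R=Ro.from_quat([q[1],q[2],q[3],q[0]]).as_matrix()
for ang in range(0,91,8):
    c,sn=np.cos(np.radians(ang)),np.sin(np.radians(ang))
    n=P+np.array([c*v[0]-sn*v[1],sn*v[0]+c*v[1]])
    d=R.T@np.r_[n-s['tool_pos'][:2],0]; print(ang,np.round(d,1),'yaw',-ang)
E
```

```text
t 3.95 pos [487.2 386.6  61. ] a -176.1 tilt [ 0.     0.001 -1.   ] F [-1.4  0.7 -1.1] w 11.3 j6 -0.92
shift [ 0.8 -1.5  5. ] yaw -0.1
55.88213436335485 93.73642922815709
0 [0. 0. 0.] yaw 0
8 [ 7.8 -0.5 -0. ] yaw -8
16 [15.4 -2.1 -0. ] yaw -16
24 [22.7 -4.7 -0. ] yaw -24
32 [29.6 -8.4 -0. ] yaw -32
40 [ 36.  -12.9  -0. ] yaw -40
48 [ 41.6 -18.3  -0. ] yaw -48
56 [ 46.4 -24.5  -0. ] yaw -56
64 [ 50.3 -31.2  -0. ] yaw -64
72 [ 53.3 -38.4  -0. ] yaw -72
80 [ 55.2 -46.   -0. ] yaw -80
88 [ 56.  -53.7  -0. ] yaw -88
```

>>> jog_arm:
  moves:
    - [-1, [7.8, -0.5, 0], -8]
    - [-1, [15.4, -2.1, 0], -16]
    - [-1, [22.7, -4.7, 0], -24]
    - [-1, [29.6, -8.4, 0], -32]
    - [-1, [36, -12.9, 0], -40]

```text
t: 4.45
tool_pos: [452.3, 371.2, 61.1]
ee_rot: [0.001, -0.377, 0.926, 0.0]
contact_force: [2.7, -0.7, -2.2]
grip_width: 11.2
```

```bash
cat >> h.py <<'E'
def arc(P,angs,r=None,da=0,ph0=None):
    from scipy.spatial.transform import Rotation as Ro
    s=ctrl.state(); P=np.array(P); v=s['tool_pos'][:2]-P; r0=np.hypot(*v); ph=np.degrees(np.arctan2(v[1],v[0])); r=r or r0
    q=s['ee_rot']; R=Ro.from_quat([q[1],q[2],q[3],q[0]]).as_matrix(); a=np.degrees(np.arctan2(R[1,0],R[0,0]))
    print('t',s['t'],'r',round(r0,1),'ph',round(ph,1),'a',round(a,1),'z',s['tool_pos'][2],'F',np.round(s['contact_force'],1),'w',s['grip_width'],'j6',round(s['qpos'][5],2))
    for g in angs:
        t=np.radians(ph+g); n=P+r*np.array([np.cos(t),np.sin(t)])
        print(g,np.round(R.T@np.r_[n-s['tool_pos'][:2],0],1),'yaw',-g)
E
python3 -c "
from h import *
arc([490.8,330.8],[8,16,24,32,40,46,50],r=55.8)"
```

```text
t 4.45 r 55.8 ph 133.7 a -135.7 z 61.069579392575314 F [ 2.7 -0.7 -2.2] w 11.230331696820015 j6 -0.26
8 [ 7.8 -0.5 -0. ] yaw -8
16 [15.4 -2.  -0. ] yaw -16
24 [22.7 -4.6 -0. ] yaw -24
32 [29.7 -8.2 -0. ] yaw -32
40 [ 36.  -12.7  -0.1] yaw -40
46 [ 40.3 -16.6  -0.1] yaw -46
50 [ 43.  -19.5  -0.1] yaw -50
```

>>> jog_arm:
  moves:
    - [-1, [7.8, -0.5, 0], -8]
    - [-1, [15.4, -2.0, 0], -16]
    - [-1, [22.7, -4.6, 0], -24]
    - [-1, [29.7, -8.2, 0], -32]
    - [-1, [36, -12.7, 0], -40]

```text
t: 4.95
tool_pos: [435.8, 337.2, 61.0]
ee_rot: [0.002, -0.671, 0.741, -0.0]
contact_force: [7.2, 3.0, -6.0]
grip_width: 11.2
```

```bash
python3 -c "
from h import *
arc([490.8,330.8],[4,6,8],r=55.8)"
```

```text
t 4.95 r 55.4 ph 173.4 a -95.7 z 61.037095507204285 F [ 7.2  3.  -6. ] w 11.230697904826025 j6 0.45
4 [ 3.9  0.3 -0. ] yaw -4
6 [ 5.8  0.2 -0. ] yaw -6
8 [ 7.8 -0.  -0. ] yaw -8
```

>>> jog_arm:
  moves:
    - [-1, [4, 0.3, 0], -4]
    - [-1, [6, 0.2, 0], -6]
    - [-1, [6.3, 0.2, 0], -6]
    - [-1, [6.3, 0.2, 0], -6]
    - [-1, [6.3, 0.2, 0], -6]

```text
t: 5.45
tool_pos: [435.5, 331.5, 61.1]
ee_rot: [0.002, -0.707, 0.707, -0.0]
contact_force: [7.6, 2.6, -6.6]
grip_width: 11.1
```

>>> jog_arm:
  moves:
    - [0, [0, 0, 0], 0]
    - [0, [0, 0, 0], 0]
    - [0, [0, 0, 0], 0]
    - [0, [0, 0, -50], 0]
    - [0, [0, 0, -90], 0]

```text
t: 5.95
tool_pos: [434.1, 330.2, 151.9]
ee_rot: [-0.0, -0.707, 0.707, -0.0]
contact_force: [1.5, 0.9, 0.2]
grip_width: 43.0
```

```bash
python3 -c "
from h import *
plan(592,229,140,-89.5)
i,p,d=cap('wrist','w4')"
```

```text
t 5.95 pos [434.1 330.2 151.9] a -90.0 tilt [ 0.    -0.001 -1.   ] F [1.5 0.9 0.2] w 43.0 j6 0.55
shift [ 101.1 -158.    12.1] yaw -0.5
```

View pics/w4.png

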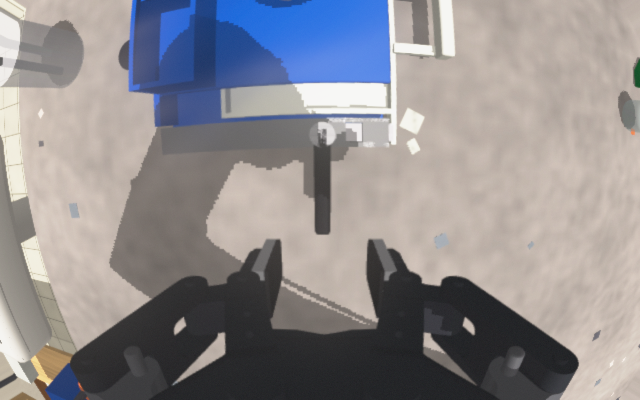

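The lever now stands square to the tube, with its bar at column 322 from row 130 to 235. The handle shows at (440,30), so I'll go to it next.

>>> jog_arm:
  moves:
    - [-0.3, [27, -40, 12], 0]
    - [-0.3, [54, -80, 12], 0]
    - [-0.3, [80, -120, 12], 0]
    - [-0.3, [101, -158, 12], 0]
    - [-0.3, [101, -158, 12], 0]

```text
t: 6.5
tool_pos: [594.9, 226.3, 136.9]
ee_rot: [-0.001, -0.705, 0.709, -0.0]
contact_force: [-0.8, -0.7, -1.1]
grip_width: 29.6
```

```bash
python3 -c "
from h import *
plan(592,229,36,-89.5)
i,p,d=cap('wrist','w5')"
```

```text
t 6.5 pos [594.9 226.3 136.9] a -90.3 tilt [-0.001 -0.002 -1.   ] F [-0.8 -0.7 -1.1] w 29.6 j6 0.89
shift [ -2.8   2.8 100.9] yaw -0.8
```

View pics/w5.png

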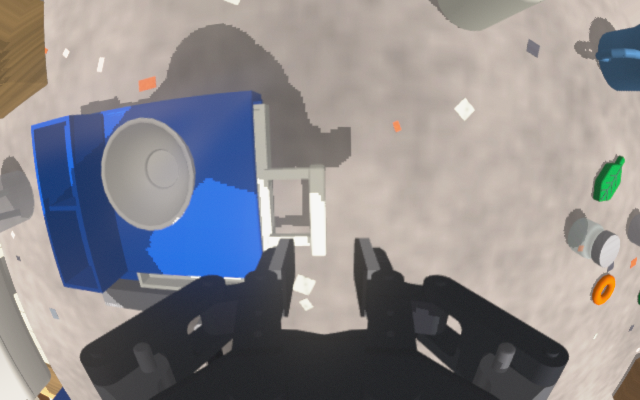

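```bash
python3 -c "
from h import *
i=ctrl.camera_info('wrist')
for p in [(592,229,50),(557,229,50),(627,229,50),(592,222,50),(592,236,50)]: print(p,np.round(proj(i,'wrist',p),1))"
```

```text
(592, 229, 50) [319.5 212.5]
(557, 229, 50) [319.9 255. ]
(627, 229, 50) [319.1 166.1]
(592, 222, 50) [328.9 212.5]
(592, 236, 50) [310.2 212.5]
```

>>> jog_arm:
  moves:
    - [-0.3, [-3, 2, 0], 0]
    - [-0.3, [-3, 2, 30], 0]
    - [-0.3, [-3, 2, 60], 0]
    - [-0.3, [-3, 2, 60], 0]
    - [-0.3, [-3, 2, 60], 0]

```text
t: 7.05
tool_pos: [589.6, 233.2, 79.3]
ee_rot: [0.0, 0.707, -0.707, 0.0]
contact_force: [0.0, 1.4, 0.4]
grip_width: 30.1
```

```bash
python3 -c "
from h import *
plan(592,229,36,-89.5)
i,p,d=cap('wrist','w6')
for p in [(592,229,50),(557,229,50),(627,229,50),(592,222,50),(592,236,50)]: print(p,np.round(proj(i,'wrist',p),1))"
```

```text
t 7.05 pos [589.6 233.2  79.3] a -89.9 tilt [ 0.001 -0.001 -1.   ] F [0.  1.4 0.4] w 30.1 j6 0.88
shift [ 4.2 -2.4 43.3] yaw -0.4
(592, 229, 50) [328.2 235.9]
(557, 229, 50) [327.8 288.9]
(627, 229, 50) [328.5 174.9]
(592, 222, 50) [340.5 235.9]
(592, 236, 50) [315.8 235.9]
```

View pics/w6.png

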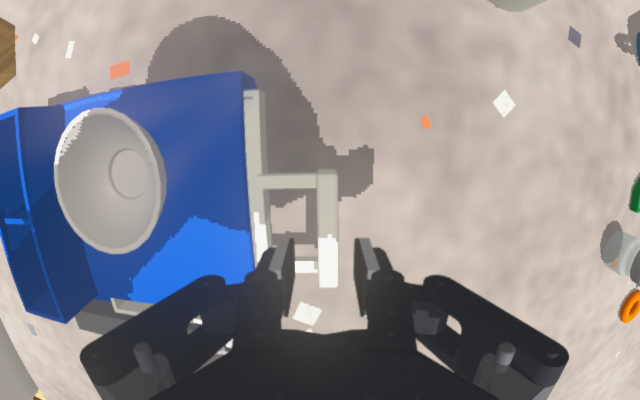

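The bar spans rows 170–288 at column 328, which matches the projection of my estimate. I'll go down now.

>>> jog_arm:
  moves:
    - [-0.3, [3.5, -2, 10], 0]
    - [-0.3, [3.5, -2, 30], 0]
    - [-0.3, [3.5, -2, 43], 0]
    - [-1, [3.5, -2, 43], 0]
    - [-1, [3.5, -2, 43], 0]
  force: 60

```text
t: 7.6
tool_pos: [591.3, 228.8, 34.0]
ee_rot: [-0.001, -0.707, 0.707, 0.001]
contact_force: [0.1, -0.0, -8.2]
grip_width: 10.8
```

>>> jog_arm:
  moves:
    - [-1, [0, 0, 0], 0]
    - [-1, [0, 0, 0], 0]
    - [-1, [5, 0, 0], 0]
    - [-1, [12, 0, 0], 0]
    - [-1, [20, 0, 0], 0]

```text
t: 8.1
tool_pos: [591.6, 208.7, 34.1]
ee_rot: [-0.0, -0.707, 0.707, 0.0]
contact_force: [3.3, 3.5, -17.6]
grip_width: 10.8
```

```bash
python3 -c "
from h import *
plan(592,79,36,-90)"
```

```text
t 8.1 pos [591.6 208.7  34.1] a -90.0 tilt [-0.001  0.    -1.   ] F [  3.3   3.5 -17.6] w 10.8 j6 0.91
shift [129.7  -0.5  -1.9] yaw -0.0
```

>>> jog_arm:
  moves:
    - [-1, [12, 0, 1], 0]
    - [-1, [27, 0, 1], 0]
    - [-1, [42, 0, 1], 0]
    - [-1, [57, -0.4, 1], 0]
    - [-1, [72, -0.5, 1], 0]

```text
t: 8.6
tool_pos: [592.7, 135.9, 34.1]
ee_rot: [0.001, -0.707, 0.707, -0.0]
contact_force: [5.3, 4.7, -16.3]
grip_width: 10.9
```

>>> jog_arm:
  moves:
    - [-1, [12, 0, 0.5], 0]
    - [-1, [25, 0, 0.5], 0]
    - [-1, [37, 0, 0.5], 0]
    - [-1, [46, -0.3, 0.5], 0]
    - [-1, [50, -0.3, 0.5], 0]

```text
t: 9.1
tool_pos: [593.5, 85.7, 34.0]
ee_rot: [0.001, -0.706, 0.708, -0.001]
contact_force: [6.1, 4.1, -15.7]
grip_width: 10.7
```

```bash
python3 -c "
from h import *
plan(592,80,36,-90)"
```

```text
t 9.1 pos [593.5  85.7  34. ] a -90.1 tilt [ 0.002  0.001 -1.   ] F [  6.1   4.1 -15.7] w 10.7 j6 1.09
shift [ 5.7  1.5 -2. ] yaw -0.1
```

>>> jog_arm:
  moves:
    - [-1, [2, 0, 0], 0]
    - [-1, [3.5, 0, 0], 0]
    - [-1, [5, 0, 0], 0]
    - [-1, [6, 0, 0], 0]
    - [-1, [6, 0, 0], 0]

```text
t: 9.6
tool_pos: [593.6, 80.1, 34.0]
ee_rot: [0.001, -0.707, 0.708, -0.001]
contact_force: [6.4, 2.4, -16.5]
grip_width: 10.6
```

```bash
python3 - <<'E'
from h import *
plan(592,80,36,-90)
for n in ['top','scene']:
    i,p,d=cap(n,n+'7')
    for t in ['button_top','lever_grip','tray_handle']:
        for q in ctrl.tip_of(n,t)[:2]:
            u,v=q['position']; print(n,t,round(q['confidence'],2),np.round([u,v],1),np.round(w_depth(i,n,u,v,d[int(v),int(u)]),1))
    if n=='top': cv2.imwrite('pics/top7z.png',cv2.resize(p[160:300,110:290,::-1],None,fx=4,fy=4,interpolation=cv2.INTER_CUBIC))
E
```

```text
t 9.6 pos [593.6  80.1  34. ] a -90.1 tilt [ 0.002  0.    -1.   ] F [  6.4   2.4 -16.5] w 10.6 j6 1.1
shift [ 0.1  1.6 -2. ] yaw -0.1
top lever_grip 0.56 [294.6 208.6] [547.9  58.3 372.2]
top tray_handle 0.69 [291.9 212.9] [544.6  65.2 341.3]
scene lever_grip 0.38 [342.1 143.6] [637.6  81.4 271. ]
scene lever_grip 0.29 [231.3 302.8] [ 699.9 -408.7   50.2]
scene tray_handle 0.96 [326.2 198.4] [599.5  57.6  43.2]
```

View pics/top7z.png

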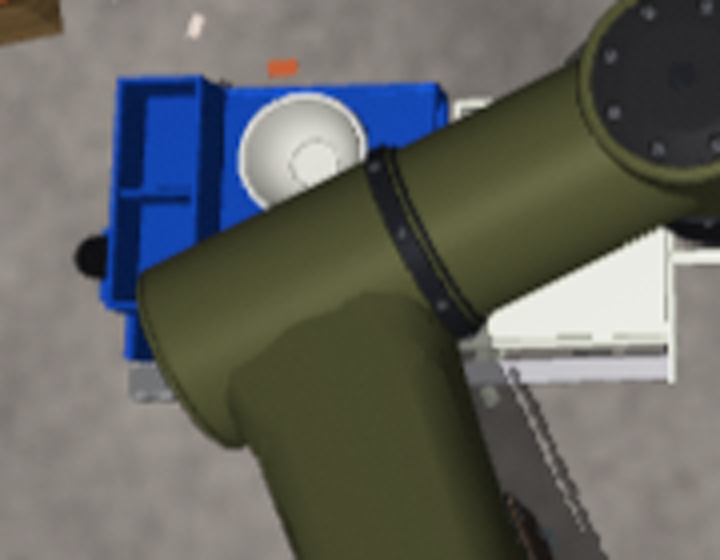

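The tray is out. A small round spot at (490,393) in the zoomed view may be the button, but the arm hides most of the tube. I'll test the lock by pulling on a little further and then pushing gently back.

>>> jog_arm:
  moves:
    - [-1, [1.5, 0, 0], 0]
    - [-1, [1.5, 0, 0], 0]
    - [-1, [1.5, 0, 0], 0]
    - [-1, [0, 0, 0], 0]
    - [-1, [-2, 0, 0], 0]

```text
t: 10.5
tool_pos: [593.5, 81.3, 34.0]
ee_rot: [0.0, -0.707, 0.708, -0.001]
contact_force: [7.4, -2.5, -16.9]
grip_width: 10.7
```

>>> jog_arm:
  moves:
    - [-1, [-1, 0, 0], 0]
    - [-1, [-2, 0, 0], 0]
    - [-1, [-3, 0, 0], 0]
    - [-1, [-4, 0, 0], 0]
    - [-1, [-4, 0, 0], 0]

```text
t: 11.0
tool_pos: [593.5, 84.5, 34.1]
ee_rot: [-0.0, -0.706, 0.708, -0.001]
contact_force: [8.3, -4.5, -16.7]
grip_width: 10.7
```

>>> jog_arm:
  moves:
    - [-1, [-1, 0, 0], 0]
    - [-1, [-2, 0, 0], 0]
    - [-1, [-3, 0, 0], 0]
    - [-1, [-3, 0, 0], 0]
    - [-1, [-3, 0, 0], 0]

```text
t: 11.5
tool_pos: [593.5, 85.0, 34.1]
ee_rot: [-0.002, -0.706, 0.708, -0.002]
contact_force: [10.4, -12.4, -16.9]
grip_width: 11.1
```

Pushing back 3 mm only moved the tray 0.5 mm while the force rose to 12 N, so it is locked. I'll release, rise and look.

>>> jog_arm:
  moves:
    - [-1, [3, 0, 0], 0]
    - [-1, [3, 0, 0], 0]
    - [-0.3, [3, 0, 0], 0]
    - [-0.3, [3, 0, 0], 0]
    - [-0.3, [3, 0, 0], 0]

```text
t: 12.0
tool_pos: [594.1, 86.7, 36.6]
ee_rot: [0.002, -0.707, 0.707, -0.001]
contact_force: [0.4, 0.3, -0.2]
grip_width: 29.2
```

>>> jog_arm:
  moves:
    - [-0.3, [3, 0, -20], 0]
    - [-0.3, [0, 0, -70], 0]
    - [-0.3, [0, 0, -120], 0]
    - [-0.3, [-40, 30, -130], 0]
    - [-0.3, [-80, 60, -130], 0]

```text
t: 12.5
tool_pos: [534.6, 166.7, 168.8]
ee_rot: [0.004, -0.706, 0.708, -0.001]
contact_force: [0.5, 1.6, -0.9]
grip_width: 30.0
```

```bash
python3 - <<'E'
from h import *
plan(430,331,160,-90)
i,p,d=cap('wrist','w8')
np.save('pics/w8d.npy',d); np.save('pics/w8i.npy',i,allow_pickle=True)
for t in ['button_top','lever_grip','lever_pivot','tray_handle','tray_floor']:
    for q in ctrl.tip_of('wrist',t)[:2]:
        u,v=q['position']; print(t,round(q['confidence'],2),np.round([u,v],1),np.round(w_depth(i,'wrist',u,v,d[int(v),int(u)]),1))
E
```

```text
t 12.5 pos [534.6 166.7 168.8] a -90.2 tilt [ 0.007  0.003 -1.   ] F [ 0.5  1.6 -0.9] w 30.0 j6 0.9
shift [-163.8  105.3    8.6] yaw -0.2
button_top 0.67 [186.9 241.6] [489.5 302.7  35.6]
button_top 0.52 [212.8 137.3] [590.3 267.7  28.4]
lever_grip 0.84 [165.8 296.9] [441.3 322.6  66.7]
lever_pivot 0.75 [151.9 245.7] [497.8 323.8  69.4]
tray_handle 0.88 [420.8 130.7] [595.3  83.6  49.8]
tray_floor 0.87 [296.1 131.2] [592.5 191.1  11.9]
```

View pics/w8.png

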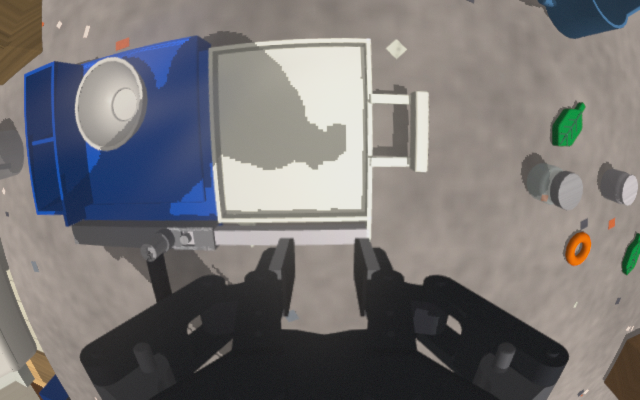

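The wrist picture shows the button in its hole at (187,240), z 35.6, so it is up. The tray is fully out with its floor at (290,130), and the lever is still square at (158,280). I'll go back and close the lever.

>>> jog_arm:
  moves:
    - [0, [-50, 30, 0], 0]
    - [0, [-95, 60, 0], 0]
    - [0, [-130, 85, 0], 0]
    - [0, [-164, 100, 0], 0]
    - [0, [-164, 100, 0], 0]
  force: 30

```text
t: 13.3
tool_pos: [432.4, 332.9, 163.5]
ee_rot: [0.0, 0.708, -0.706, -0.0]
contact_force: [0.2, -1.0, 0.6]
grip_width: 42.9
```

```bash
python3 - <<'E'
from h import *
plan(435.8,331,60,-90)
i,p,d=cap('wrist','w9')
m=np.zeros(d.shape,bool); m[100:260,280:370]=1
c=cloud(i,'wrist',d,m); c=c[(c[:,2]>62)&(c[:,2]<80)]
print(len(c),cv2.minAreaRect(c[:,:2].astype(np.float32)))
E
```

```text
t 13.3 pos [432.4 332.9 163.5] a -89.9 tilt [-0. -0. -1.] F [ 0.2 -1.   0.6] w 42.9 j6 0.55
shift [  1.9  -3.4 103.5] yaw 0.1
1814 ((458.01513671875, 330.161865234375), (18.33450698852539, 82.74584197998047), 89.5232162475586)
```

View pics/w9.png

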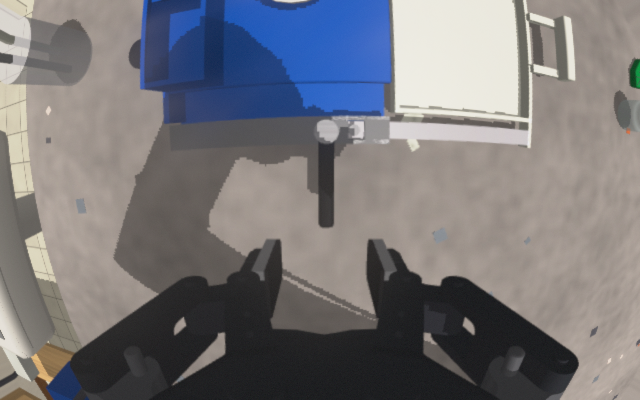

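The lever (column 326, rows 130–227) lies between the pads.

>>> jog_arm:
  moves:
    - [0, [2, -3, 45], 0]
    - [0, [2, -3, 85], 0]
    - [0, [2, -3, 104], 0]
    - [-1, [2, -3, 104], 0]
    - [-1, [2, -3, 104], 0]
  force: 30

```text
t: 13.85
tool_pos: [437.6, 328.6, 60.4]
ee_rot: [0.001, -0.706, 0.708, 0.0]
contact_force: [1.1, 17.4, -12.1]
grip_width: 14.6
```

>>> jog_arm:
  moves:
    - [-1, [0, 0, 0], 0]
    - [-1, [0, 0, 0], 0]
    - [-1, [0, 0, 0], 0]
    - [-1, [0, 0, 0], 0]
    - [-1, [0, 0, 0], 0]

```text
t: 14.35
tool_pos: [437.5, 330.4, 60.4]
ee_rot: [0.003, -0.707, 0.707, 0.001]
contact_force: [6.0, 9.1, -12.9]
grip_width: 11.2
```

```bash
python3 -c "
from h import *
arc([490.8,330.8],[-8,-16,-24,-32,-40],r=55)"
```

```text
t 14.35 r 53.3 ph -179.6 a -90.0 z 60.36191785082391 F [  6.    9.1 -12.9] w 11.248648892924768 j6 0.56
-8 [-7.6  1.2  0. ] yaw 8
-16 [-15.2  -0.4   0.1] yaw 16
-24 [-22.4  -2.9   0.1] yaw 24
-32 [-29.2  -6.5   0.2] yaw 32
-40 [-35.4 -10.9   0.2] yaw 40
```

>>> jog_arm:
  moves:
    - [-1, [-7.4, -0.5, 0], 8]
    - [-1, [-14.7, -2, 0], 16]
    - [-1, [-21.7, -4.5, 0], 24]
    - [-1, [-28.3, -8, 0], 32]
    - [-1, [-34.3, -12.4, 0], 40]

```text
t: 14.85
tool_pos: [449.2, 364.7, 60.4]
ee_rot: [0.001, -0.42, 0.908, 0.002]
contact_force: [-0.5, 6.6, -8.7]
grip_width: 11.3
```

```bash
python3 -c "
from h import *
arc([490.8,330.8],[-8,-16,-24,-32,-40])"
```

```text
t 14.85 r 53.7 ph 140.8 a -130.3 z 60.40898091536617 F [-0.5  6.6 -8.7] w 11.29515770670663 j6 -0.16
-8 [-7.5 -0.4  0. ] yaw 8
-16 [-14.8  -1.8   0. ] yaw 16
-24 [-21.9  -4.2   0.1] yaw 24
-32 [-28.6  -7.6   0.1] yaw 32
-40 [-34.7 -11.9   0.1] yaw 40
```

>>> jog_arm:
  moves:
    - [-1, [-7.5, -0.4, 0], 8]
    - [-1, [-14.8, -1.8, 0], 16]
    - [-1, [-21.9, -4.2, 0], 24]
    - [-1, [-28.6, -7.6, 0], 32]
    - [-1, [-34.7, -11.9, 0], 40]

```text
t: 15.35
tool_pos: [480.9, 383.7, 60.5]
ee_rot: [0.0, -0.084, 0.996, 0.002]
contact_force: [-0.1, 6.5, -8.8]
grip_width: 11.3
```

```bash
python3 -c "
from h import *
arc([490.8,330.8],[-4,-8,-9,-10])"
```

```text
t 15.35 r 53.8 ph 100.6 a -170.3 z 60.50617368520151 F [-0.1  6.5 -8.8] w 11.33752897841016 j6 -0.83
-4 [-3.8 -0.1  0. ] yaw 4
-8 [-7.5 -0.4  0. ] yaw 8
-9 [-8.4 -0.5  0. ] yaw 9
-10 [-9.4 -0.7  0. ] yaw 10
```

>>> jog_arm:
  moves:
    - [-1, [-3.8, -0.1, 0], 4]
    - [-1, [-7.5, -0.4, 0], 8]
    - [-1, [-8.9, -0.6, 0], 9.5]
    - [-1, [-8.9, -0.6, 0], 9.5]
    - [-1, [-8.9, -0.6, 0], 9.5]

```text
t: 15.85
tool_pos: [489.7, 384.5, 60.5]
ee_rot: [0.0, -0.004, 1.0, 0.002]
contact_force: [2.0, 7.0, -7.9]
grip_width: 11.2
```

>>> jog_arm:
  moves:
    - [0, [0, 0, 0], 0]
    - [0, [0, 0, 0], 0]
    - [0, [0, 0, 0], 0]
    - [0, [0, 0, -50], 0]
    - [0, [0, 0, -100], 0]

```text
t: 16.35
tool_pos: [489.0, 381.3, 160.2]
ee_rot: [-0.001, -0.004, 1.0, -0.002]
contact_force: [0.6, 1.3, 0.5]
grip_width: 42.5
```

```bash
python3 - <<'E'
from h import *
plan(480,300,240,-90)
i,p,d=cap('wrist','w10')
m=np.zeros(d.shape,bool); m[100:300,270:370]=1
c=cloud(i,'wrist',d,m); c=c[(c[:,2]>62)&(c[:,2]<80)]
print(len(c),cv2.minAreaRect(c[:,:2].astype(np.float32)))
for y in range(320,416,10):
    k=c[abs(c[:,1]-y)<5]
    if len(k): print(y,np.round([k[:,0].min(),k[:,0].max(),k[:,2].mean()],1))
for q in ctrl.tip_of('wrist','button_top')[:2]:
        u,v=q['position']; print(round(q['confidence'],2),np.round([u,v],1),np.round(w_depth(i,'wrist',u,v,d[int(v),int(u)]),1))
E
```

```text
t 16.35 pos [489.  381.3 160.2] a -179.6 tilt [-0.001 -0.003 -1.   ] F [0.6 1.3 0.5] w 42.5 j6 -0.98
shift [  9.7 -81.5 -79.5] yaw -89.6
1772 ((490.9429931640625, 362.32794189453125), (17.421056747436523, 83.21483612060547), 0.3412728011608124)
320 [483.9 498.4  70.1]
330 [482.4 499.8  70.1]
340 [483.8 498.4  69.9]
350 [485.  496.2  69.7]
360 [484.9 496.2  69.7]
370 [484.8 496.2  69.8]
380 [484.7 495.4  69.8]
390 [484.6 495.4  69.8]
400 [484.4 495.4  69.6]
0.65 [324.8 113.4] [489.1 307.   36. ]
```

View pics/w10.png

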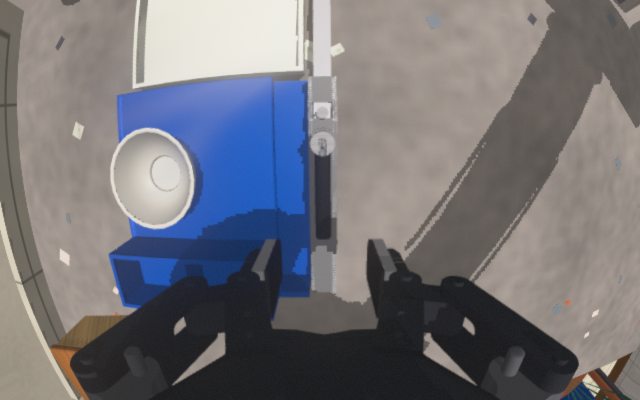

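The lever is in line (column 322, rows 145–240) and the button is up at (323,113), z 36. Next I'll measure the tray, move over to the toys and take fresh pictures.

```bash
python3 - <<'E'
from h import *
i=np.load('pics/w8i.npy',allow_pickle=True).item(); d=np.load('pics/w8d.npy')
m=np.zeros(d.shape,bool); m[40:230,205:380]=1
c=cloud(i,'wrist',d,m)
f=c[(c[:,2]>8)&(c[:,2]<16)]
print(np.percentile(f,[1,50,99],axis=0).round(1)); print(cv2.minAreaRect(f[(f[:,0]>508)&(f[:,1]<272)][:,:2].astype(np.float32)))
w=c[(c[:,2]>24)&(c[:,2]<31)]; print(np.percentile(w,[0.5,50,99.5],axis=0).round(1),cv2.minAreaRect(w[:,:2].astype(np.float32)))
plan(489,160,285)
E
```

```text
[[512.6 127.3  10.4]
 [594.  194.6  12.2]
 [672.5 266.4  14.8]]
((593.285888671875, 196.5826416015625), (161.57559204101562, 142.12571716308594), 0.7807533144950867)
[[500.1 121.7  24.1]
 [581.5 196.3  27.9]
 [676.6 276.3  29.9]] ((588.1278076171875, 200.16050720214844), (166.79229736328125, 178.43162536621094), 89.59449768066406)
t 16.45 pos [492.5 384.1 170.3] a -179.6 tilt [ 0.012  0.009 -1.   ] F [ 0.5 -0.3  0.9] w 42.8 j6 -0.98
shift [   3.9 -223.  -116.9] yaw 0
```

>>> jog_arm:
  moves:
    - [0.5, [0, 0, -50], 0]
    - [0.5, [0, -40, -90], 0]
    - [0.5, [0, -90, -120], 0]
    - [0.5, [0, -140, -120], 0]
    - [0.5, [0, -190, -120], 0]

```text
t: 16.95
tool_pos: [490.9, 203.7, 282.0]
ee_rot: [0.002, -0.004, 1.0, 0.001]
contact_force: [1.4, 0.1, -0.7]
grip_width: 64.1
```

>>> jog_arm:
  moves:
    - [0.5, [0, -50, 0], 0]
    - [0.5, [0, -100, 0], 0]
    - [0.5, [0, -150, 0], 0]
    - [0.5, [0, -200, 0], 0]
    - [0.5, [0, -240, 0], 0]

```text
t: 17.45
tool_pos: [492.1, -37.4, 280.7]
ee_rot: [0.001, -0.003, 1.0, 0.0]
contact_force: [0.5, 0.1, 0.2]
grip_width: 64.1
```

```bash
python3 - <<'E'
from h import *
plan(489,-190,260,-180)
i,p,d=cap('wrist','w11')
i,p,d=cap('top','top11')
E
```

```text
t 17.45 pos [492.1 -37.4 280.7] a -179.6 tilt [ 0.002  0.    -1.   ] F [0.5 0.1 0.2] w 64.1 j6 -0.33
shift [   4.2 -152.5   20.7] yaw 0.4
```

View pics/w11.png

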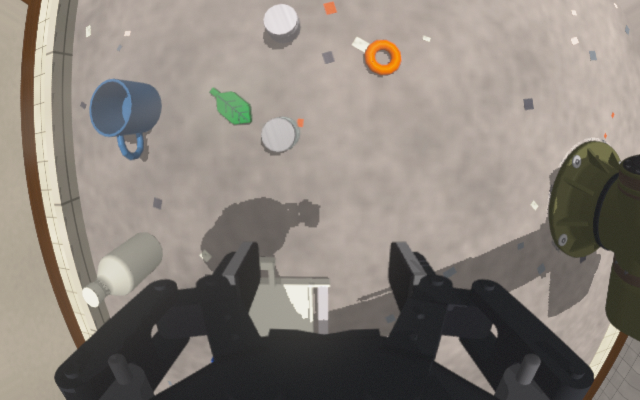

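View pics/top11.png

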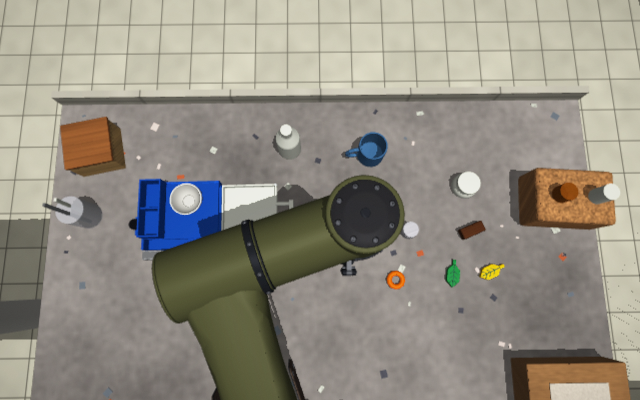

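The wrist view shows a leaf at (233,107), the ring at (383,58), and two cylinders at (280,20) and (279,135). In the top view the ring has moved from (391,266) to (397,281), so it was knocked as the task warned. Next I'll move over the toys and measure from two wrist positions.

```bash
cat >> h.py <<'E'
def toys(i,p,d,name='wrist',zmax=40):
    hsv=cv2.cvtColor(p,cv2.COLOR_RGB2HSV); out=[]
    for nm,lo,hi in [('green',(45,120,40),(80,255,255)),('orange',(5,170,120),(16,255,255)),('yellow',(22,150,100),(35,255,255))]:
        m=cv2.inRange(hsv,lo,hi); n,l,st,ce=cv2.connectedComponentsWithStats(m)
        for k in range(1,n):
            if st[k,4]<60: continue
            mm=l==k; c=cloud(i,name,d,mm); c=c[(c[:,2]>-5)&(c[:,2]<zmax)]
            if len(c)<30: continue
            c=c[np.linalg.norm(c[:,:2]-np.median(c[:,:2],axis=0),axis=1)<70]
            (cx,cy),(w,h),a=cv2.minAreaRect(c[:,:2].astype(np.float32))
            if w<h: w,h,a=h,w,a+90
            mn=c[:,:2].mean(0)
            out.append((nm,cx,cy,w,h,a,np.percentile(c[:,2],90)))
            print(nm,'px',np.round(ce[k]),'n',len(c),'ctr',np.round([cx,cy],1),'size',round(w,1),round(h,1),'ang',round(a,1),'ztop',round(np.percentile(c[:,2],90),1),'mean-ctr',np.round(mn-[cx,cy],1))
    return out
E
python3 -c "
from h import *
i,p,d=cap('wrist','w12'); toys(i,p,d)
plan(489,-190,260,-180)"
```

```text
orange px [381.  58.] n 526 ctr [ 417.4 -192.8] size 46.3 45.3 ang 154.6 ztop 14.6 mean-ctr [2.1 0.1]
t 17.6 pos [492.4 -37.1 280.4] a -179.8 tilt [ 0.002 -0.    -1.   ] F [-0.6  1.   0.7] w 64.1 j6 -0.33
shift [   4.  -152.9   20.4] yaw 0.2
```

>>> jog_arm:
  moves:
    - [0.5, [4, -50, 20], 0]
    - [0.5, [4, -100, 20], 0]
    - [0.5, [4, -152, 20], 0]
    - [0.5, [4, -152, 20], 0]
    - [0.5, [4, -152, 20], 0]

```text
t: 18.1
tool_pos: [489.8, -187.3, 259.4]
ee_rot: [-0.0, -0.003, 1.0, -0.0]
contact_force: [-0.5, 0.7, -0.8]
grip_width: 64.5
```

```bash
python3 -c "
from h import *
i,p,d=cap('wrist','w13'); toys(i,p,d)
j,p,d=cap('top','top13'); toys(j,p,d,'top')
plan(489,-190,260,-180)"
```

```text
green px [375.  50.] n 828 ctr [ 432.7 -347.2] size 69.7 32.5 ang 169.2 ztop 15.3 mean-ctr [-3.9  1.3]
green px [227. 217.] n 460 ctr [ 622.4 -133.6] size 58.8 30.3 ang 138.9 ztop 14.8 mean-ctr [-3.   1.9]
orange px [381. 170.] n 705 ctr [ 417.7 -194. ] size 46.5 46.4 ang 36.7 ztop 14.5 mean-ctr [ 0.2 -0.4]
green px [453. 274.] n 243 ctr [ 429.2 -343.6] size 67.4 33.6 ang 167.2 ztop 15.4 mean-ctr [-2.6  1.2]
orange px [395. 279.] n 208 ctr [ 415.2 -191.6] size 48.8 44.6 ang 89.0 ztop 14.8 mean-ctr [0.  1.6]
yellow px [491. 271.] n 243 ctr [ 436.1 -451.2] size 76.4 33.7 ang 113.6 ztop 15.2 mean-ctr [-2.   5.8]
t 18.2 pos [ 490.1 -185.7  259.6] a -179.5 tilt [ 0.  0. -1.] F [-0.1  1.1 -0.3] w 64.3 j6 -0.01
shift [ 1.1 -4.3 -0.4] yaw 0.5
```

View pics/w13.png

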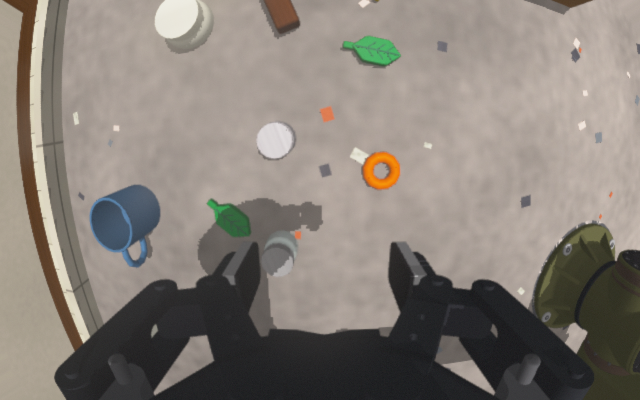

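The wrist view shows the ring at (381,170), a leaf at (375,50), the other leaf at (228,217) near the jar at (278,255), and a third round thing at (275,140). Two wrist positions agree on the ring: centre (417.6,-193.5), top z 14.5. I'll take the ring first.

```bash
python3 -c "
from h import *
plan(417.7,-193.5,12,-180)"
```

```text
t 18.2 pos [ 490.1 -185.7  259.6] a -179.5 tilt [ 0.  0. -1.] F [-0.1  1.1 -0.3] w 64.3 j6 -0.01
shift [ 72.5  -7.2 247.6] yaw 0.5
```

>>> jog_arm:
  moves:
    - [0.8, [40, -7, 45], 0]
    - [0.8, [72.5, -7.5, 95], 0]
    - [0.8, [72.5, -7.5, 145], 0]
    - [0.8, [72.5, -7.5, 185], 0]
    - [0.8, [72.5, -7.5, 200], 0]
  force: 30

```text
t: 18.7
tool_pos: [415.1, -192.6, 55.0]
ee_rot: [-0.002, -0.005, 1.0, 0.001]
contact_force: [-0.1, 0.3, 0.2]
grip_width: 76.7
```

```bash
python3 -c "
from h import *
plan(417.7,-193.5,12,-180)
i,p,d=cap('wrist','w14'); toys(i,p,d)
"
```

```text
t 18.7 pos [ 415.1 -192.6   55. ] a -179.4 tilt [-0.004  0.002 -1.   ] F [-0.1  0.3  0.2] w 76.7 j6 0.0
shift [-2.7 -1.  43. ] yaw 0.6
green px [312.   3.] n 372 ctr [ 425.5 -330.2] size 38.0 6.0 ang 0.1 ztop 14.9 mean-ctr [-2.  -0.5]
green px [ 90. 290.] n 1411 ctr [ 621.3 -134.3] size 60.1 34.2 ang 137.2 ztop 14.6 mean-ctr [-7.1  1.1]
orange px [321. 229.] n 3419 ctr [ 417.2 -194.3] size 47.3 47.2 ang 100.1 ztop 14.4 mean-ctr [ 0.2 -0.9]
```

View pics/w14.png

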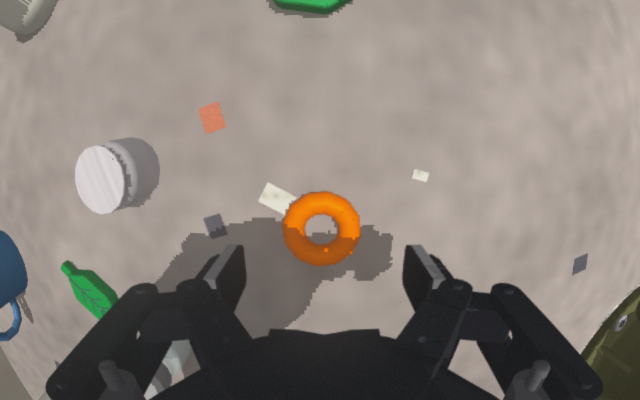

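The ring (321,229) is centred between the pads.

>>> jog_arm:
  moves:
    - [0.8, [-2, 1, 20], 0]
    - [0.8, [-2, 1, 36], 0]
    - [0.8, [-2, 1, 43], 0]
    - [-1, [-2, 1, 43], 0]
    - [-1, [-2, 1, 43], 0]
  force: 30

```text
t: 19.25
tool_pos: [420.3, -193.5, 17.9]
ee_rot: [0.001, -0.005, 1.0, -0.0]
contact_force: [-0.4, 0.4, 1.6]
grip_width: 49.6
```

>>> jog_arm:
  moves:
    - [-1, [0, 0, 0], 0]
    - [-1, [0, 0, 0], 0]
    - [-1, [0, 0, 0], 0]
    - [-1, [0, 0, 0], 0]
    - [-1, [0, 0, 0], 0]

```text
t: 19.75
tool_pos: [424.5, -194.6, 21.9]
ee_rot: [0.006, -0.005, 1.0, -0.002]
contact_force: [5.4, -0.6, 10.2]
grip_width: 0.2
```

>>> jog_arm:
  moves:
    - [-1, [0, 0, -10], 0]
    - [-1, [0, 0, -30], 0]
    - [-1, [0, 0, -70], 0]
    - [-1, [0, 0, -110], 0]
    - [-1, [0, 0, -110], 0]

```text
t: 20.25
tool_pos: [421.9, -194.7, 133.8]
ee_rot: [0.005, -0.004, 1.0, -0.001]
contact_force: [1.0, 0.4, 0.4]
grip_width: -0.2
```

```bash
python3 -c "
from h import *
plan(593,233,122,-179)
i,p,d=cap('wrist','w15')
"
```

```text
t 20.25 pos [ 421.9 -194.7  133.8] a -179.5 tilt [ 0.01  -0.003 -1.   ] F [1.  0.4 0.4] w -0.2 j6 0.0
shift [-174.5  426.3   12.3] yaw -0.5
```

View pics/w15.png

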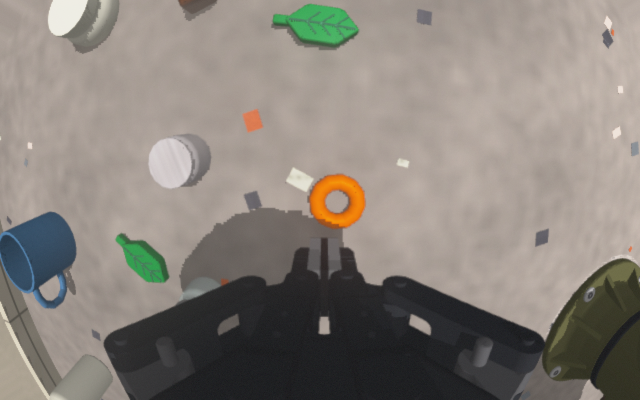

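The fingers shut to 0 over the ring: the grasp was too high on its round section and slid off the top. The ring is still flat at (338,201). The open pads stand farther back, so I'll go lower with the jaws nearly at ring width.

>>> jog_arm:
  moves:
    - [0.5, [0, 0, 0], 0]
    - [0.5, [0, 0, 0], 0]
    - [0.5, [0, 0, 0], 0]
    - [0.5, [0, 0, 0], 0]
    - [0.5, [0, 0, 0], 0]
  force: 30

```text
t: 20.8
tool_pos: [419.1, -193.8, 126.1]
ee_rot: [-0.0, -0.004, 1.0, -0.0]
contact_force: [0.3, 0.0, -0.1]
grip_width: 64.0
```

```bash
python3 -c "
from h import *
i,p,d=cap('wrist','w16'); o=toys(i,p,d)
r=[q for q in o if q[0]=='orange'][0]
plan(r[1],r[2],25,-180)
"
```

```text
green px [314.  19.] n 1980 ctr [ 432.3 -346.8] size 70.6 32.9 ang 171.2 ztop 15.1 mean-ctr [-3.3  1. ]
green px [135. 263.] n 1076 ctr [ 618.4 -130.6] size 69.1 34.3 ang 139.5 ztop 14.7 mean-ctr [-5.8  2.1]
orange px [332. 202.] n 1813 ctr [ 412.4 -194.3] size 47.4 45.9 ang 7.3 ztop 14.4 mean-ctr [ 0.3 -0.1]
t 20.85 pos [ 419.2 -193.8  126.2] a -179.5 tilt [-0.001 -0.    -1.   ] F [ 1.2  0.4 -0.2] w 63.9 j6 0.0
shift [  6.8  -0.5 101.2] yaw 0.5
```

>>> jog_arm:
  moves:
    - [0.5, [7, 0, 40], 0]
    - [0.5, [7, 0, 80], 0]
    - [0.5, [7, 0, 105], 0]
    - [0.5, [7, 0, 112], 0]
    - [0.5, [7, 0, 112], 0]

```text
t: 21.35
tool_pos: [411.9, -194.0, 14.1]
ee_rot: [-0.001, -0.004, 1.0, -0.0]
contact_force: [0.7, 0.2, 0.6]
grip_width: 63.9
```

>>> jog_arm:
  moves:
    - [0.4, [0, 0, 0], 0]
    - [0.4, [0, 0, 2], 0]
    - [0.4, [0, 0, 4], 0]
    - [0.4, [0, 0, 6], 0]
    - [0.4, [0, 0, 6], 0]

```text
t: 21.85
tool_pos: [412.3, -193.8, 8.4]
ee_rot: [-0.0, -0.004, 1.0, 0.0]
contact_force: [-0.1, -1.0, 0.3]
grip_width: 59.8
```

```bash
python3 -c "
from h import *
plan(412.5,-194,5,-180)
i,p,d=cap('wrist','w17')
toys(i,p,d)
"
```

```text
t 21.85 pos [ 412.3 -193.8    8.4] a -179.5 tilt [-0.  0. -1.] F [-0.1 -1.   0.3] w 59.8 j6 0.0
shift [-0.2 -0.2  3.4] yaw 0.5
green px [ 59. 320.] n 1805 ctr [ 620.1 -131.9] size 65.6 35.1 ang 140.4 ztop 14.4 mean-ctr [-8.  -0.8]
orange px [325. 264.] n 5584 ctr [ 412.2 -194.2] size 47.3 47.3 ang 8.8 ztop 14.3 mean-ctr [ 0.3 -1.6]
```

View pics/w17.png

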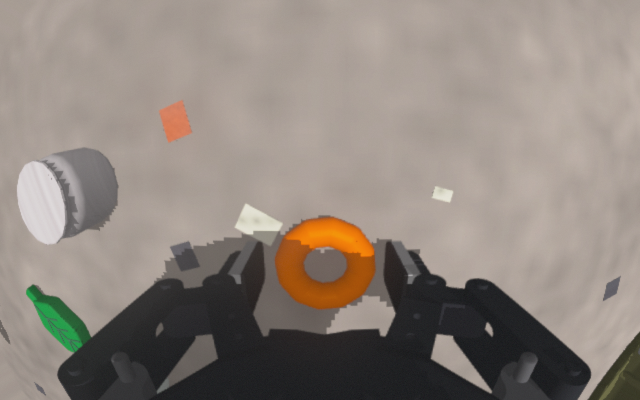

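The ring (325,264) is between the pads and there is still no contact at TCP z 8.4. I'll go 4 mm lower and close.

>>> jog_arm:
  moves:
    - [0.3, [0, 0, 2], 0]
    - [0.3, [0, 0, 4], 0]
    - [0.3, [0, 0, 4], 0]
    - [0.3, [0, 0, 4], 0]
    - [0.3, [0, 0, 4], 0]

```text
t: 22.4
tool_pos: [412.3, -193.8, 4.5]
ee_rot: [-0.0, -0.004, 1.0, -0.0]
contact_force: [-0.9, 1.0, 0.4]
grip_width: 55.1
```

>>> jog_arm:
  moves:
    - [-1, [0, 0, 0], 0]
    - [-1, [0, 0, 0], 0]
    - [-1, [0, 0, 0], 0]
    - [-1, [0, 0, 0], 0]
    - [-1, [0, 0, 0], 0]
  force: 30

```text
t: 22.9
tool_pos: [413.1, -194.2, 5.6]
ee_rot: [0.001, -0.004, 1.0, -0.001]
contact_force: [-0.8, -0.1, 6.1]
grip_width: 47.7
```

>>> jog_arm:
  moves:
    - [-1, [0, 0, -10], 0]
    - [-1, [0, 0, -30], 0]
    - [-1, [0, 0, -70], 0]
    - [-1, [0, 0, -110], 0]
    - [-1, [0, 0, -110], 0]
  force: 40

```text
t: 23.4
tool_pos: [415.0, -194.7, 121.1]
ee_rot: [0.005, -0.004, 1.0, -0.001]
contact_force: [-0.4, 1.0, -0.0]
grip_width: 46.9
```

```bash
python3 -c "
from h import *
plan(593,233,122,-179)
i,p,d=cap('wrist','w18')
"
```

```text
t 23.4 pos [ 415.  -194.7  121.1] a -179.5 tilt [ 0.01  -0.003 -1.   ] F [-0.4  1.  -0. ] w 46.9 j6 0.0
shift [-1.815e+02  4.262e+02 -3.000e-01] yaw -0.5
```

View pics/w18.png

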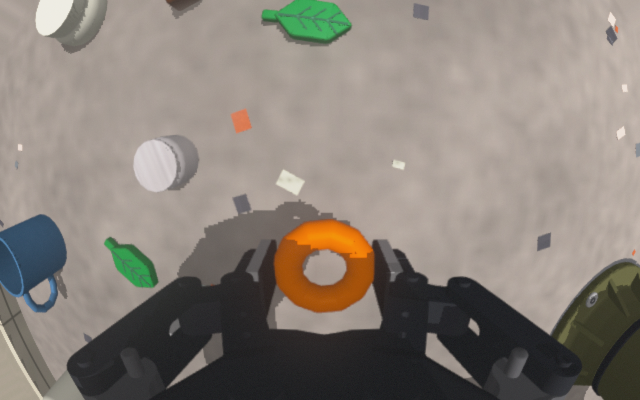

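The ring is held level in the pads at (325,265). I'll carry it over at z ≈ 120, above everything on the path.

>>> jog_arm:
  moves:
    - [-1, [-15, 38, -10], 0]
    - [-1, [-32, 80, -20], 0]
    - [-1, [-50, 120, -20], 0]
    - [-1, [-68, 160, -20], 0]
    - [-1, [-85, 200, -20], 0]

```text
t: 23.95
tool_pos: [495.6, 8.7, 133.6]
ee_rot: [-0.001, -0.004, 1.0, 0.0]
contact_force: [0.9, -0.8, 0.3]
grip_width: 47.0
```

>>> jog_arm:
  moves:
    - [-1, [-18, 42, 0], 0]
    - [-1, [-36, 84, 0], 0]
    - [-1, [-54, 126, 0], 0]
    - [-1, [-72, 170, 0], 0]
    - [-1, [-90, 210, 0], 0]

```text
t: 24.45
tool_pos: [583.9, 219.5, 133.0]
ee_rot: [-0.001, -0.004, 1.0, -0.0]
contact_force: [0.7, -0.2, 1.0]
grip_width: 47.5
```

```bash
python3 -c "
from h import *
plan(593,233,18,-179)
i,p,d=cap('wrist','w19')
"
```

```text
t 24.45 pos [583.9 219.5 133. ] a -179.5 tilt [-0.002 -0.001 -1.   ] F [ 0.7 -0.2  1. ] w 47.5 j6 -0.67
shift [ -9.5  13.5 115. ] yaw -0.5
```

View pics/w19.png

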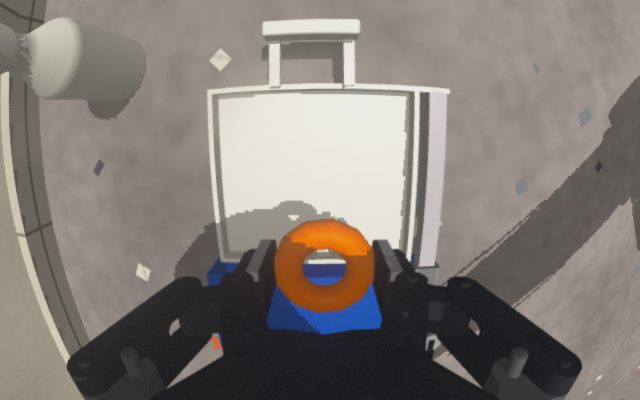

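The tray is empty below and the ring is held above its inner end. I'll lower it.

>>> jog_arm:
  moves:
    - [-1, [-9.5, 12.5, 20], 0]
    - [-1, [-9.5, 12.5, 55], 0]
    - [-1, [-9.5, 12.5, 85], 0]
    - [-1, [-9.5, 12.5, 100], 0]
    - [-1, [-9.5, 12.5, 100], 0]

```text
t: 25.0
tool_pos: [591.7, 229.0, 31.1]
ee_rot: [-0.003, -0.004, 1.0, -0.002]
contact_force: [-0.0, -1.0, 0.3]
grip_width: 47.3
```

```bash
python3 -c "
from h import *
plan(593,232,18.5,-179)
"
```

```text
t 25.0 pos [591.7 229.   31.1] a -179.6 tilt [-0.005 -0.003 -1.   ] F [-0.  -1.   0.3] w 47.3 j6 -0.68
shift [-1.4  3.1 12.6] yaw -0.6
```

>>> jog_arm:
  moves:
    - [-1, [-1, 2, 6], 0]
    - [-1, [-1, 2, 10], 0]
    - [-1, [-1, 2, 12.5], 0]
    - [-1, [-1, 2, 13.5], 0]
    - [-1, [-1, 2, 13.5], 0]

```text
t: 25.5
tool_pos: [594.6, 232.2, 21.3]
ee_rot: [0.0, -0.004, 1.0, 0.0]
contact_force: [-0.5, 0.1, -0.6]
grip_width: 47.2
```

>>> jog_arm:
  moves:
    - [0.55, [0, 0, 0], 0]
    - [0.55, [0, 0, 0], 0]
    - [0.55, [0, 0, 0], 0]
    - [0.55, [0, 0, -30], 0]
    - [0.55, [0, 0, -80], 0]

```text
t: 26.0
tool_pos: [592.3, 231.0, 97.4]
ee_rot: [-0.004, -0.004, 1.0, -0.002]
contact_force: [0.2, 0.7, -0.1]
grip_width: 65.9
```

>>> jog_arm:
  moves:
    - [0.55, [0, 0, -50], 0]
    - [0.55, [30, -60, -90], 0]
    - [0.55, [60, -110, -90], 0]
    - [0.55, [60, -110, -90], 0]
    - [0.55, [60, -110, -90], 0]

```text
t: 26.5
tool_pos: [534.8, 119.2, 193.8]
ee_rot: [0.002, -0.003, 1.0, 0.001]
contact_force: [0.6, 0.6, 0.8]
grip_width: 66.0
```

```bash
python3 -c "
from h import *
i,p,d=cap('wrist','w20'); toys(i,p,d)
plan(593,232,18.5,-179)
"
```

```text
orange px [274. 284.] n 771 ctr [592.  232.1] size 45.7 41.1 ang 75.7 ztop 26.3 mean-ctr [ 0.2 -1.7]
t 26.55 pos [535.2 120.5 192.7] a -179.6 tilt [ 0.003  0.002 -1.   ] F [ 0.6 -0.1 -0.7] w 66.2 j6 -0.58
shift [-58.  110.9 174.6] yaw -0.6
```

View pics/w20.png

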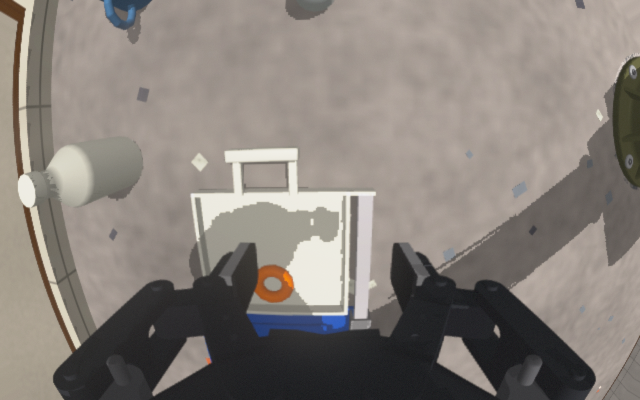

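The ring lies at (274,284) in the picture, which is world (592,232) with its top at z 26.3, flat on the tray floor. The far leaf is next.

```bash
python3 -c "
from h import *
plan(440,-310,194,-120)
"
```

```text
t 26.55 pos [535.2 120.5 192.7] a -179.6 tilt [ 0.003  0.002 -1.   ] F [ 0.6 -0.1 -0.7] w 66.2 j6 -0.58
shift [  98.  -429.9   -2.2] yaw -59.6
```

>>> jog_arm:
  moves:
    - [0.3, [17, -45, -20], -8]
    - [0.3, [35, -90, -20], -16]
    - [0.3, [52, -135, -20], -24]
    - [0.3, [70, -180, -20], -32]
    - [0.3, [88, -225, -20], -40]

```text
t: 27.05
tool_pos: [449.9, -102.1, 210.9]
ee_rot: [-0.0, -0.344, 0.939, -0.0]
contact_force: [1.0, -0.7, 0.7]
grip_width: 55.7
```

```bash
python3 -c "
from h import *
plan(440,-310,194,-105)
"
```

```text
t 27.05 pos [ 449.9 -102.1  210.9] a -139.7 tilt [-0. -0. -1.] F [ 1.  -0.7  0.7] w 55.7 j6 0.49
shift [ 142.1 -152.2   16.9] yaw -34.7
```

>>> jog_arm:
  moves:
    - [0.3, [32, -34, 10], -8]
    - [0.3, [64, -68, 17], -16]
    - [0.3, [96, -102, 17], -24]
    - [0.3, [126, -136, 17], -32]
    - [0.3, [142, -152, 17], -38]

```text
t: 27.55
tool_pos: [439.5, -308.2, 193.4]
ee_rot: [-0.0, -0.625, 0.781, 0.0]
contact_force: [-0.3, -0.3, 0.7]
grip_width: 55.5
```

```bash
python3 -c "
from h import *
i,p,d=cap('wrist','w21'); toys(i,p,d)
plan(427.5,-346,30,-100)
"
```

```text
green px [130.  67.] n 75 ctr [ 627.  -125.7] size 23.1 11.8 ang 133.6 ztop 14.7 mean-ctr [0.1 1.3]
green px [142.  66.] n 72 ctr [ 620.9 -141.2] size 14.8 10.4 ang 21.4 ztop 14.8 mean-ctr [ 0.1 -0.4]
green px [360. 186.] n 1302 ctr [ 432.6 -347.2] size 70.4 31.9 ang 168.2 ztop 15.2 mean-ctr [-2.2  0.7]
yellow px [448. 161.] n 1284 ctr [ 438.8 -451.1] size 69.8 42.4 ang 133.7 ztop 15.2 mean-ctr [-1.7  4.7]
t 27.6 pos [ 438.5 -311.9  192.8] a -102.1 tilt [-0.003 -0.001 -1.   ] F [-3.6  0.8 -0.7] w 55.4 j6 1.6
shift [ 35.4   3.1 162.8] yaw -2.1
```

View pics/w21.png

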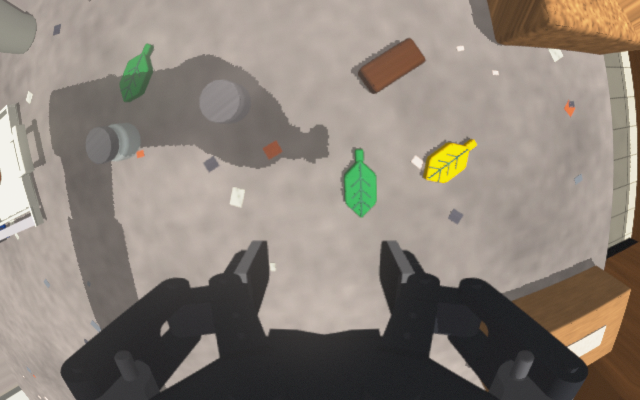

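The green leaf runs from its stem at (360,152) to its point at (361,216), and the yellow look-alike sits well apart at (448,161). The axis is at 168°, which suits the current yaw.

>>> jog_arm:
  moves:
    - [0.15, [35, 3, 45], 0]
    - [0.15, [35, 3, 90], 0]
    - [0.15, [35, 3, 135], 0]
    - [0.15, [35, 3, 155], 0]
    - [0.15, [35, 3, 155], 0]
  force: 40

```text
t: 28.1
tool_pos: [426.5, -338.6, 34.5]
ee_rot: [-0.002, -0.622, 0.783, 0.004]
contact_force: [-0.2, 0.5, -0.5]
grip_width: 49.3
```

```bash
python3 -c "
from h import *
i,p,d=cap('wrist','w22'); toys(i,p,d)
plan(427.5,-346,6,-101.8)
"
```

```text
green px [13. 59.] n 1713 ctr [ 633.6 -133.5] size 90.6 44.6 ang 175.3 ztop 14.4 mean-ctr [-17.1  -2.1]
green px [334. 233.] n 4566 ctr [ 432.9 -347.1] size 72.0 32.8 ang 169.9 ztop 14.8 mean-ctr [-0.8  0.1]
yellow px [496. 185.] n 4089 ctr [ 436.2 -454.6] size 59.9 58.8 ang 62.5 ztop 14.9 mean-ctr [1.8 9.8]
t 28.15 pos [ 428.1 -339.5   37.7] a -103.0 tilt [-0.003  0.001 -1.   ] F [0.8 0.1 1.1] w 49.0 j6 1.65
shift [ 6.4 -1.  31.6] yaw -1.2
```

View pics/w22.png

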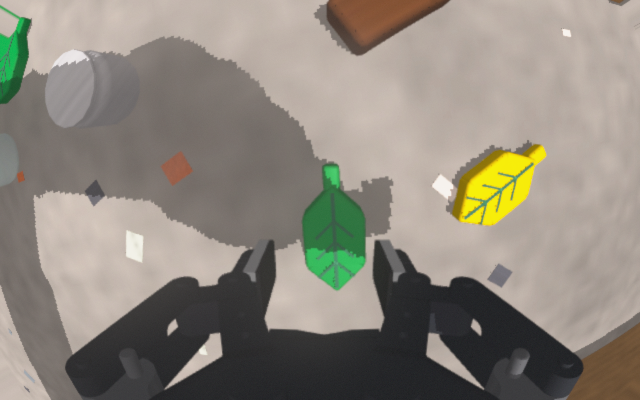

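The leaf is centred near (334,233), slightly right of the jaw centre. I'll correct by 6 mm and go down.

>>> jog_arm:
  moves:
    - [0.15, [6.5, -0.5, 8], -2.5]
    - [0.15, [6.5, -0.5, 18], -2.5]
    - [0.15, [6.5, -0.5, 28], -2.5]
    - [0.15, [6.5, -0.5, 31], -2.5]
    - [0.15, [6.5, -0.5, 31], -2.5]

```text
t: 28.65
tool_pos: [427.4, -346.2, 7.7]
ee_rot: [-0.0, -0.639, 0.769, 0.0]
contact_force: [-0.2, 0.9, 0.2]
grip_width: 49.2
```

>>> jog_arm:
  moves:
    - [-1, [0, 0, 0], 0]
    - [-1, [0, 0, 0], 0]
    - [-1, [0, 0, 0], 0]
    - [-1, [0, 0, 0], 0]
    - [-1, [0, 0, 0], 0]

```text
t: 29.15
tool_pos: [428.0, -346.6, 8.8]
ee_rot: [0.0, -0.639, 0.769, -0.001]
contact_force: [0.6, 1.7, 3.7]
grip_width: 32.7
```

>>> jog_arm:
  moves:
    - [-1, [0, 0, -10], 0]
    - [-1, [0, 0, -40], 0]
    - [-1, [0, 0, -80], 0]
    - [-1, [0, 0, -125], 0]
    - [-1, [0, 0, -125], 0]

```text
t: 29.65
tool_pos: [429.9, -348.4, 141.2]
ee_rot: [0.002, -0.639, 0.769, -0.006]
contact_force: [-0.3, -0.2, 0.2]
grip_width: 32.8
```

```bash
python3 -c "
from h import *
i,p,d=cap('wrist','w23')
plan(500,-100,135,-140)
"
```

```text
t 29.7 pos [ 429.  -347.3  137.4] a -100.5 tilt [ 0.006 -0.003 -1.   ] F [ 0.1 -0.4 -1.2] w 32.8 j6 1.7
shift [-256.1  -24.6    2. ] yaw 39.5
```

View pics/w23.png

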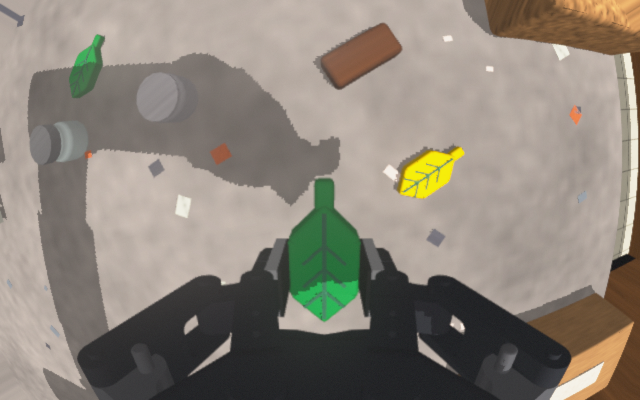

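The leaf is held squarely by its parallel sides at (324,265). I'll carry it to the tray.

>>> jog_arm:
  moves:
    - [-1, [-44, -5, -10], 7]
    - [-1, [-90, -9, -15], 15]
    - [-1, [-137, -13, -15], 23]
    - [-1, [-180, -17, -15], 31]
    - [-1, [-225, -21, -15], 39]

```text
t: 30.2
tool_pos: [487.2, -134.3, 147.1]
ee_rot: [-0.001, -0.359, 0.933, 0.0]
contact_force: [0.7, -0.8, 0.4]
grip_width: 32.7
```

```bash
python3 -c "
from h import *
plan(545,110,140,-179)
"
```

```text
t 30.2 pos [ 487.2 -134.3  147.1] a -137.9 tilt [-0.002  0.    -1.   ] F [ 0.7 -0.8  0.4] w 32.7 j6 0.6
shift [-206.7  142.6    7. ] yaw 41.1
```

>>> jog_arm:
  moves:
    - [-1, [-38, 26, 0], 8]
    - [-1, [-78, 53, 0], 16]
    - [-1, [-118, 81, 0], 24]
    - [-1, [-160, 110, 0], 32]
    - [-1, [-200, 138, 0], 40]

```text
t: 30.7
tool_pos: [539.4, 91.7, 147.0]
ee_rot: [-0.001, -0.02, 1.0, -0.0]
contact_force: [0.7, -1.2, -0.1]
grip_width: 32.5
```

```bash
python3 -c "
from h import *
plan(557,179,60,-179.3)
"
```

```text
t 30.7 pos [539.4  91.7 147. ] a -177.7 tilt [-0.002 -0.001 -1.   ] F [ 0.7 -1.2 -0.1] w 32.5 j6 -0.5
shift [-21.3  86.6  86.9] yaw 1.6
```

>>> jog_arm:
  moves:
    - [-1, [-11, 40, 0], 1.6]
    - [-1, [-21, 80, 0], 1.6]
    - [-1, [-21, 86.5, 40], 1.6]
    - [-1, [-21, 86.5, 75], 1.6]
    - [-1, [-21, 86.5, 87], 1.6]

```text
t: 31.2
tool_pos: [553.9, 176.4, 55.3]
ee_rot: [-0.004, -0.009, 1.0, -0.002]
contact_force: [-0.4, -0.1, -0.7]
grip_width: 33.2
```

```bash
python3 -c "
from h import *
i,p,d=cap('wrist','w24')
plan(557,179,22,-179.3)
"
```

```text
t 31.25 pos [554.2 176.   55.4] a -179.0 tilt [-0.008 -0.004 -1.   ] F [-1.  -1.  -1.8] w 32.9 j6 -0.63
shift [-3.1  3.1 33.4] yaw 0.3
```

View pics/w24.png

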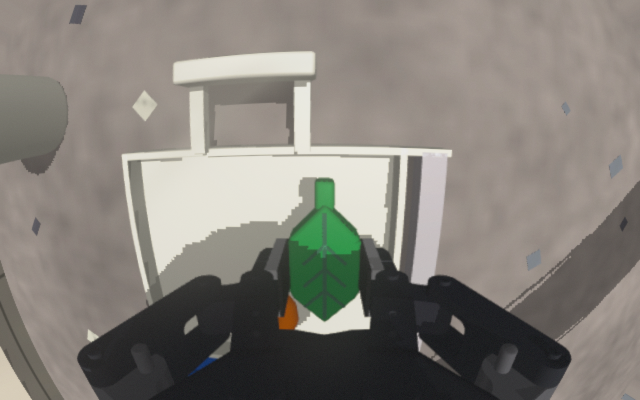

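The leaf hangs over the tray, clear of the right wall at (397,200) and beside the ring. I'll lower and release it.

>>> jog_arm:
  moves:
    - [-1, [-2, 2, 10], 0]
    - [-1, [-2, 2, 20], 0]
    - [-1, [-2, 2, 28], 0]
    - [-1, [-2, 2, 33], 0]
    - [-1, [-2, 2, 33], 0]

```text
t: 31.75
tool_pos: [558.6, 179.1, 27.5]
ee_rot: [-0.0, -0.009, 1.0, -0.0]
contact_force: [-0.4, 0.3, -0.3]
grip_width: 32.9
```

>>> jog_arm:
  moves:
    - [-1, [0, 0, 0], 0]
    - [0, [0, 0, 0], 0]
    - [0, [0, 0, 0], 0]
    - [0, [0, 0, 0], 0]
    - [0, [0, 0, -20], 0]

```text
t: 32.25
tool_pos: [557.1, 178.6, 45.3]
ee_rot: [-0.002, -0.009, 1.0, -0.001]
contact_force: [0.4, 0.4, -0.9]
grip_width: 42.3
```

>>> jog_arm:
  moves:
    - [0, [0, 0, -45], 0]
    - [0, [0, -30, -90], 0]
    - [0, [0, -80, -110], 0]
    - [0, [0, -110, -110], 0]
    - [0, [0, -110, -110], 0]

```text
t: 32.75
tool_pos: [561.4, 66.2, 160.2]
ee_rot: [0.002, -0.007, 1.0, 0.0]
contact_force: [-0.2, 0.0, -0.8]
grip_width: 42.7
```

```bash
python3 -c "
from h import *
i,p,d=cap('wrist','w25'); toys(i,p,d)
plan(600,-60,194,-140)
"
```

```text
green px [276.   6.] n 464 ctr [ 611.6 -111. ] size 41.3 15.2 ang 176.7 ztop 15.1 mean-ctr [-3.  -0.4]
green px [325. 299.] n 1047 ctr [559.4 171.9] size 69.2 31.2 ang 89.7 ztop 26.7 mean-ctr [0.2 2.2]
orange px [294. 326.] n 199 ctr [593.2 213.3] size 38.9 11.3 ang 173.9 ztop 25.1 mean-ctr [ 0.1 -1. ]
t 32.8 pos [561.2  67.8 159.1] a -179.1 tilt [ 0.002  0.001 -1.   ] F [-0.5  0.8 -0.2] w 42.6 j6 -0.46
shift [ -36.9 -128.3  -34.9] yaw -39.1
```

View pics/w25.png

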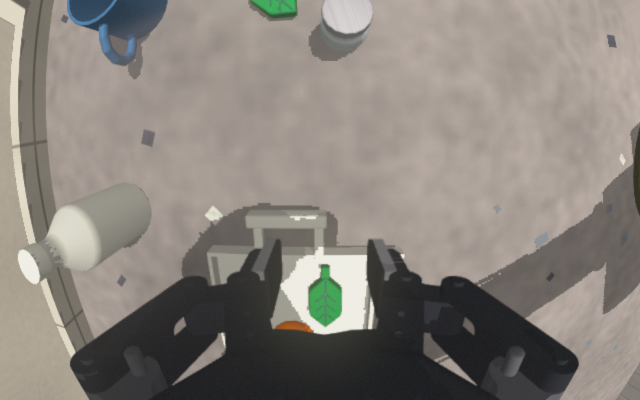

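The leaf lies at (325,298), world (559,172), top z 26.7, beside the ring. Now the leaf near the jar.

>>> jog_arm:
  moves:
    - [0.15, [-8, -30, -35], -8]
    - [0.15, [-16, -60, -35], -16]
    - [0.15, [-24, -90, -35], -24]
    - [0.15, [-32, -120, -35], -32]
    - [0.15, [-32, -130, -35], -40]

```text
t: 33.3
tool_pos: [595.7, -61.4, 192.1]
ee_rot: [-0.001, -0.353, 0.936, -0.0]
contact_force: [-1.5, 0.0, -0.2]
grip_width: 48.7
```

```bash
python3 -c "
from h import *
i,p,d=cap('wrist','w26'); toys(i,p,d)
plan(616,-128,60,-130)
"
```

```text
green px [350. 125.] n 1393 ctr [ 619.3 -129.2] size 70.1 32.5 ang 138.8 ztop 15.1 mean-ctr [-2.6  2.4]
green px [215. 343.] n 209 ctr [568. 187.] size 39.9 18.0 ang 125.3 ztop 26.7 mean-ctr [-1.6  0.1]
orange px [506. 119.] n 79 ctr [ 486.9 -263.8] size 14.4 10.6 ang 107.3 ztop 1.5 mean-ctr [0.2 0. ]
yellow px [595.  60.] n 648 ctr [ 437.7 -450.6] size 72.1 36.5 ang 109.8 ztop 15.3 mean-ctr [1.2 6.9]
t 33.35 pos [595.4 -61.8 192.1] a -138.3 tilt [-0.002 -0.001 -1.   ] F [ 0.1 -0.  -0.2] w 48.9 j6 0.5
shift [ 28.4 -63.2 132.2] yaw -8.3
```

View pics/w26.png

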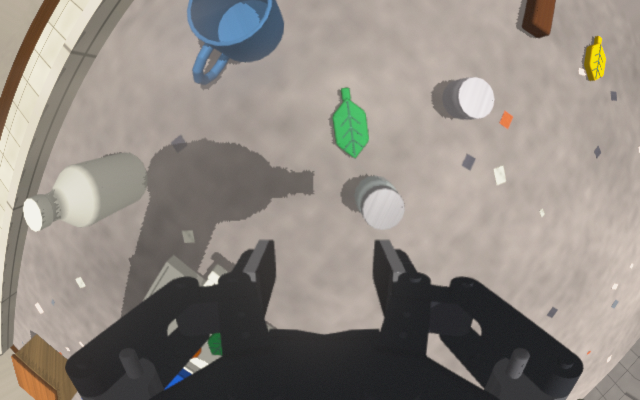

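The leaf runs from its stem at (346,92) to its point at (355,157), and the jar at (380,205) stands about 80 mm beyond the point. The fingers will clear it, and the gripper body stays above z 72 over the 60 mm jar.

>>> jog_arm:
  moves:
    - [0.15, [14, -30, 20], -7]
    - [0.15, [28, -64, 60], -7]
    - [0.15, [28, -64, 105], -7]
    - [0.15, [28, -64, 135], -7]
    - [0.15, [28, -64, 140], -7]
  force: 40

```text
t: 33.85
tool_pos: [613.3, -125.6, 47.3]
ee_rot: [-0.004, -0.406, 0.914, 0.002]
contact_force: [-0.6, 0.1, -1.1]
grip_width: 49.0
```

```bash
python3 -c "
from h import *
i,p,d=cap('wrist','w27'); toys(i,p,d)
plan(615.5,-126,8,-131)
"
```

```text
green px [320. 228.] n 3805 ctr [ 619.6 -129.2] size 71.0 32.6 ang 140.1 ztop 14.8 mean-ctr [-1.1  0.5]
t 33.9 pos [ 614.6 -125.8   49.8] a -132.0 tilt [-0.006 -0.    -1.   ] F [ 1.  -0.   0.2] w 49.4 j6 0.72
shift [-0.6 -1.  41.8] yaw -1.0
```

View pics/w27.png

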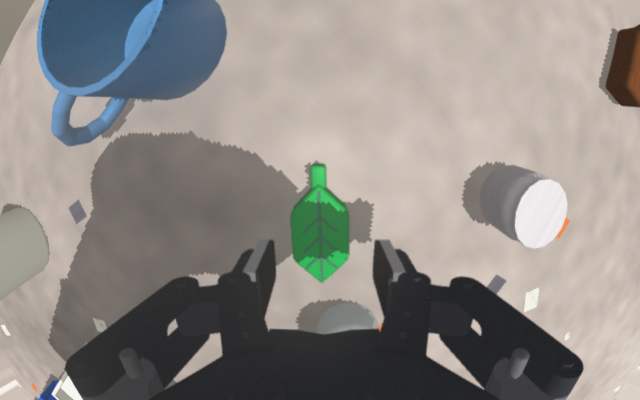

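The leaf (320,228) is centred between the pads and the jar top shows under the palm at (345,318). I'll go down in small steps and watch the force.

>>> jog_arm:
  moves:
    - [0.15, [-0.5, -1.5, 8], -2]
    - [0.15, [-0.5, -1.5, 16], -2]
    - [0.15, [-0.5, -1.5, 24], -2]
    - [0.15, [-0.5, -1.5, 30], -2]
    - [0.15, [-0.5, -1.5, 30], -2]

```text
t: 34.4
tool_pos: [617.2, -127.1, 22.3]
ee_rot: [-0.001, -0.423, 0.906, 0.0]
contact_force: [-0.6, 0.6, -0.1]
grip_width: 49.0
```

>>> jog_arm:
  moves:
    - [0.15, [0, 0, 4], 0]
    - [0.15, [0, 0, 8], 0]
    - [0.15, [0, 0, 11], 0]
    - [0.15, [0, 0, 11], 0]
    - [0.15, [0, 0, 11], 0]

```text
t: 34.9
tool_pos: [617.6, -127.4, 12.0]
ee_rot: [-0.0, -0.423, 0.906, -0.0]
contact_force: [0.1, 0.7, -0.1]
grip_width: 49.1
```

>>> jog_arm:
  moves:
    - [-1, [0, 0, 0], 0]
    - [-1, [0, 0, 0], 0]
    - [-1, [0, 0, 0], 0]
    - [-1, [0, 0, 0], 0]
    - [-1, [0, 0, 0], 0]

```text
t: 35.4
tool_pos: [618.0, -127.3, 12.6]
ee_rot: [0.0, -0.423, 0.906, -0.0]
contact_force: [-0.0, 0.1, 2.8]
grip_width: 32.5
```

>>> jog_arm:
  moves:
    - [-1, [0, 0, -10], 0]
    - [-1, [0, 0, -30], 0]
    - [-1, [0, 0, -70], 0]
    - [-1, [0, 0, -115], 0]
    - [-1, [0, 0, -115], 0]

```text
t: 35.9
tool_pos: [620.8, -128.1, 136.0]
ee_rot: [0.005, -0.423, 0.906, -0.003]
contact_force: [0.2, -0.5, 0.7]
grip_width: 32.7
```

```bash
python3 -c "
from h import *
i,p,d=cap('wrist','w28')
plan(610,90,135,-179)
"
```

```text
t 35.95 pos [ 619.5 -127.5  132.1] a -129.9 tilt [ 0.008 -0.    -1.   ] F [ 0.   0.6 -1.2] w 32.7 j6 0.76
shift [-160.7  146.9   -3.1] yaw 49.1
```

View pics/w28.png

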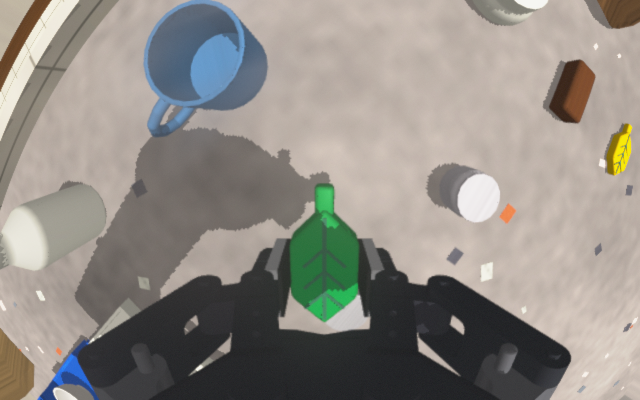

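The leaf is held squarely at (324,265). I'll carry it to the other side of the tray.

>>> jog_arm:
  moves:
    - [-1, [-30, 28, -10], 8]
    - [-1, [-62, 57, -12], 16]
    - [-1, [-95, 86, -12], 24]
    - [-1, [-128, 116, -12], 32]
    - [-1, [-160, 146, -12], 40]

```text
t: 36.45
tool_pos: [607.6, 90.7, 138.2]
ee_rot: [-0.001, -0.085, 0.996, -0.0]
contact_force: [0.4, -1.0, 0.7]
grip_width: 32.7
```

```bash
python3 -c "
from h import *
plan(628,176,70,-179.3)
"
```

```text
t 36.45 pos [607.6  90.7 138.2] a -170.3 tilt [-0.002 -0.    -1.   ] F [ 0.4 -1.   0.7] w 32.7 j6 -0.3
shift [-34.6  80.6  68.1] yaw 9.0
```

>>> jog_arm:
  moves:
    - [-1, [-17, 40, 0], 5]
    - [-1, [-34.5, 80.5, 0], 9]
    - [-1, [-34.5, 80.5, 20], 9]
    - [-1, [-34.5, 80.5, 50], 9]
    - [-1, [-34.5, 80.5, 68], 9]

```text
t: 36.95
tool_pos: [626.7, 174.5, 67.3]
ee_rot: [-0.002, -0.009, 1.0, -0.001]
contact_force: [0.5, -0.5, -0.5]
grip_width: 32.8
```

```bash
python3 -c "
from h import *
i,p,d=cap('wrist','w29')
plan(628,176,25,-179.3)
"
```

```text
t 37.0 pos [625.4 173.8  64.1] a -179.0 tilt [-0.009 -0.003 -1.   ] F [-1.2  0.3 -3.9] w 32.8 j6 -0.56
shift [-3.   2.2 39.1] yaw 0.3
```

View pics/w29.png

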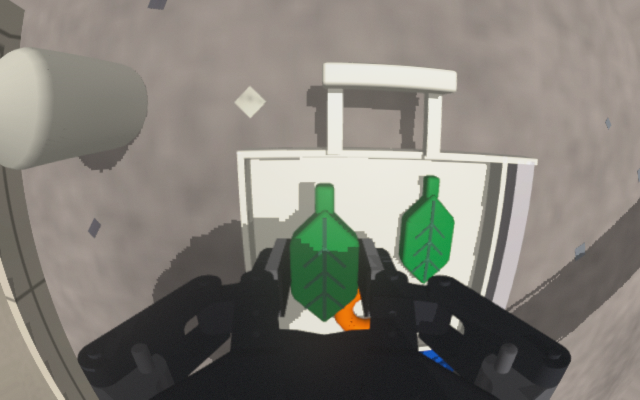

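The first leaf (427,230) and the ring (352,312) are clear of the held leaf. I'll lower and release.

>>> jog_arm:
  moves:
    - [-1, [-2, 1, 10], 0]
    - [-1, [-2, 1, 20], 0]
    - [-1, [-2, 1, 30], 0]
    - [-1, [-2, 1, 37], 0]
    - [-1, [-2, 1, 37], 0]

```text
t: 37.5
tool_pos: [629.7, 175.1, 32.7]
ee_rot: [-0.001, -0.009, 1.0, -0.0]
contact_force: [0.0, 0.0, -0.6]
grip_width: 32.5
```

>>> jog_arm:
  moves:
    - [-1, [0, 0, 1], 0]
    - [-1, [0, 0, 1], 0]
    - [0, [0, 0, 1], 0]
    - [0, [0, 0, 1], 0]
    - [0, [0, 0, 1], 0]

```text
t: 38.0
tool_pos: [630.5, 175.5, 33.3]
ee_rot: [0.0, -0.009, 1.0, 0.0]
contact_force: [-0.3, 0.5, -0.2]
grip_width: 42.1
```

>>> jog_arm:
  moves:
    - [0, [0, 0, -30], 0]
    - [0, [0, 0, -75], 0]
    - [0, [40, -30, -120], 0]
    - [0, [80, -70, -160], 0]
    - [0, [110, -110, -200], 0]

```text
t: 38.5
tool_pos: [546.2, 93.4, 203.4]
ee_rot: [0.0, -0.01, 1.0, 0.0]
contact_force: [0.4, -0.5, 0.5]
grip_width: 43.1
```

>>> jog_arm:
  moves:
    - [0, [10, -40, -20], 0]
    - [0, [10, -70, -20], 0]
    - [0, [10, -70, -20], 0]
    - [0, [10, -70, -20], 0]
    - [0, [10, -70, -20], 0]

```text
t: 39.0
tool_pos: [538.7, 24.3, 221.7]
ee_rot: [-0.0, -0.009, 1.0, -0.0]
contact_force: [0.5, 0.2, 0.3]
grip_width: 42.6
```

```bash
python3 -c "
from h import *
i,p,d=cap('wrist','w30'); toys(i,p,d)
for q in ctrl.tip_of('wrist','button_top')[:1]:
        u,v=q['position']; print(round(q['confidence'],2),np.round([u,v],1),np.round(w_depth(i,'wrist',u,v,d[int(v),int(u)]),1))
plan(600,-60,194,-140)
i,p,d=cap('top','top30'); toys(i,p,d,'top')
i,p,d=cap('scene','scene30')
"
```

```text
green px [305. 301.] n 707 ctr [560.2 171.5] size 67.9 30.5 ang 90.4 ztop 26.7 mean-ctr [-0.6  2.8]
orange px [282. 324.] n 186 ctr [590.2 214.9] size 32.5 13.9 ang 177.3 ztop 26.2 mean-ctr [ 1.  -0.9]
0.18 [145.8  56.9] [ 732.4 -120.4   56.8]
t 39.1 pos [538.7  24.6 221.6] a -178.9 tilt [-0.001 -0.    -1.   ] F [0.7 0.9 0.3] w 42.9 j6 -0.4
shift [-59.7 -85.7  27.6] yaw -38.9
yellow px [491. 271.] n 244 ctr [ 435.5 -450.1] size 75.7 33.4 ang 113.0 ztop 15.3 mean-ctr [-1.4  4.8]
```

View pics/w30.png

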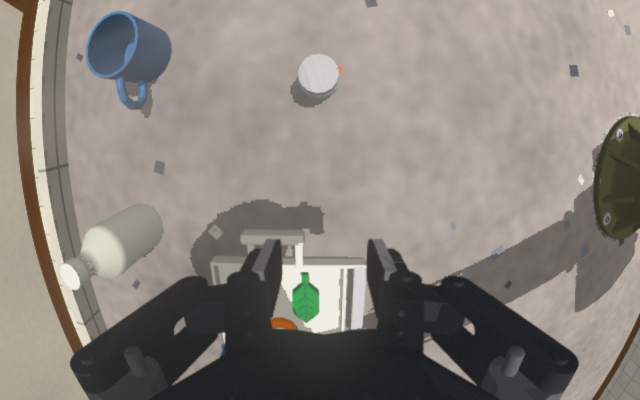

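View pics/scene30.png

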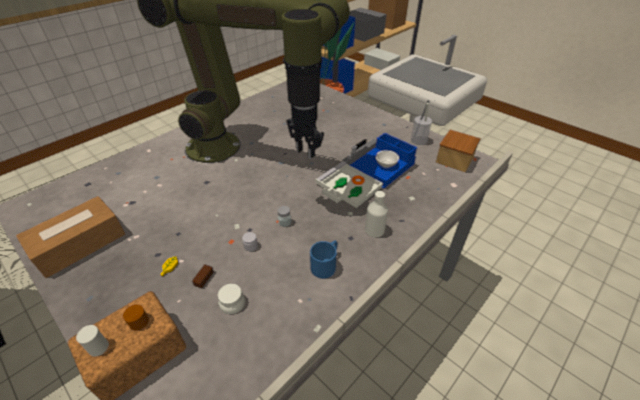

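View pics/top30.png

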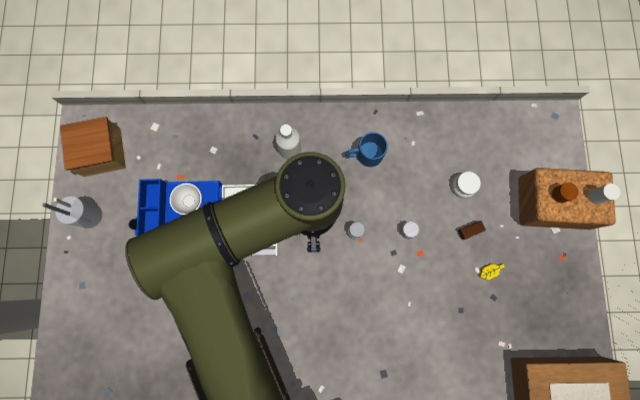

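In the scene view both leaves and the ring are in the tray at (355,185). No toy but the yellow look-alike is left on the ledge. I'll move the arm aside for an unobstructed final check.

>>> jog_arm:
  moves:
    - [0, [20, -50, -20], 0]
    - [0, [40, -100, -40], 0]
    - [0, [60, -150, -40], 0]
    - [0, [80, -200, -40], 0]
    - [0, [90, -240, -40], 0]

```text
t: 39.7
tool_pos: [455.9, -206.4, 262.8]
ee_rot: [0.001, -0.01, 1.0, -0.0]
contact_force: [2.0, -0.1, -0.1]
grip_width: 43.0
```

>>> jog_arm:
  moves:
    - [0, [0, -50, 0], 0]
    - [0, [0, -100, 0], 0]
    - [0, [0, -100, 0], 0]
    - [0, [0, -100, 0], 0]
    - [0, [0, -100, 0], 0]

```text
t: 40.2
tool_pos: [458.8, -304.6, 262.0]
ee_rot: [-0.0, -0.01, 1.0, 0.0]
contact_force: [0.9, -0.3, 0.4]
grip_width: 42.6
```

```bash
python3 -c "
from h import *
plan(600,-60,194,-140)
for n in ['top','scene']:
  i,p,d=cap(n,n+'31'); toys(i,p,d,n)
  for t in ['button_top','lever_grip','lever_pivot','tray_handle','tray_floor']:
    for q in ctrl.tip_of(n,t)[:1]:
        u,v=q['position']; print(n,t,round(q['confidence'],2),np.round([u,v],1),np.round(w_depth(i,n,u,v,d[int(v),int(u)]),1))
  s=(slice(160,290),slice(120,290)) if n=='top' else (slice(120,220),slice(300,430))
  cv2.imwrite(f'pics/{n}31z.png',cv2.resize(p[s][:,:,::-1],None,fx=4,fy=4,interpolation=cv2.INTER_CUBIC))
"
```

```text
t 40.2 pos [ 458.8 -304.6  262. ] a -178.9 tilt [-0.  0. -1.] F [ 0.9 -0.3  0.4] w 42.6 j6 0.24
shift [-145.9  241.8   68. ] yaw -38.9
green px [257. 201.] n 209 ctr [627.7 175.1] size 69.4 31.5 ang 91.9 ztop 27.2 mean-ctr [0.  3.9]
green px [256. 227.] n 209 ctr [556.7 175.7] size 67.0 30.2 ang 89.9 ztop 27.4 mean-ctr [0.1 3.6]
orange px [236. 215.] n 171 ctr [591.4 234.2] size 43.9 43.2 ang 0.9 ztop 26.8 mean-ctr [0.4 0. ]
top lever_grip 0.7 [173.8 254.5] [484.5 380.9  69.1]
top lever_pivot 0.81 [191.  248.5] [504.2 356.4   4.8]
top tray_handle 0.76 [291.4 209.5] [600.   83.3  49.6]
top tray_floor 0.88 [251.  215.8] [590.3 195.4  11.3]
green px [327.  22.] n 25 ctr [-535.5 1368. ] size 61.8 43.0 ang 45.6 ztop 35.1 mean-ctr [-3.6 -1.4]
green px [298.  29.] n 49 ctr [-670. 1125.] size 64.4 39.5 ang 66.3 ztop 36.3 mean-ctr [ 0.2 -2. ]
green px [340. 182.] n 73 ctr [562.1 169.5] size 64.3 28.1 ang 94.3 ztop 27.2 mean-ctr [1.7 2.5]
green px [356. 191.] n 79 ctr [634.9 170.6] size 63.3 26.5 ang 93.7 ztop 27.4 mean-ctr [-0.1  1.7]
orange px [358. 180.] n 68 ctr [596.9 229.5] size 44.5 40.4 ang 127.8 ztop 26.4 mean-ctr [ 1.  -0.2]
yellow px [169. 265.] n 191 ctr [ 440.3 -452.1] size 69.9 33.4 ang 121.4 ztop 15.5 mean-ctr [-0.6  2.1]
scene button_top 0.61 [373.6 234.5] [802.7  60.1  15.4]
scene lever_grip 0.66 [361.1 142.5] [495.8 369.4  69.2]
scene lever_pivot 0.76 [355.6 148.8] [499.6 332.   60. ]
scene tray_handle 0.76 [327.6 195.6] [588.7  76.4  37. ]
scene tray_floor 0.72 [352.5 189.3] [621.8 170.9  26.3]
```

View pics/top31z.png

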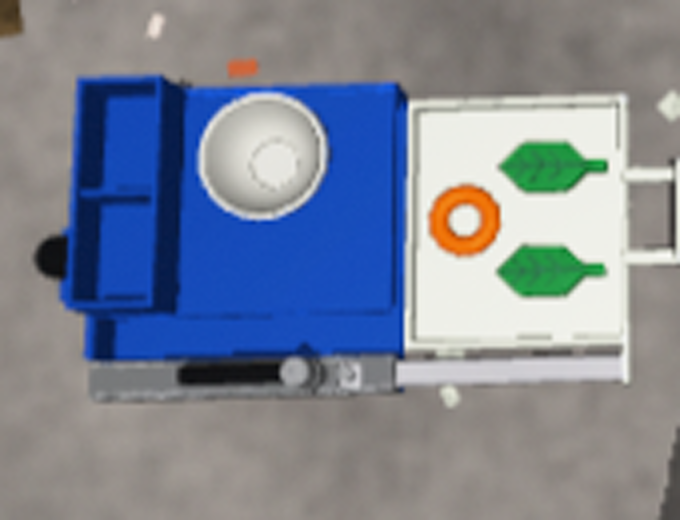

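View pics/scene31z.png

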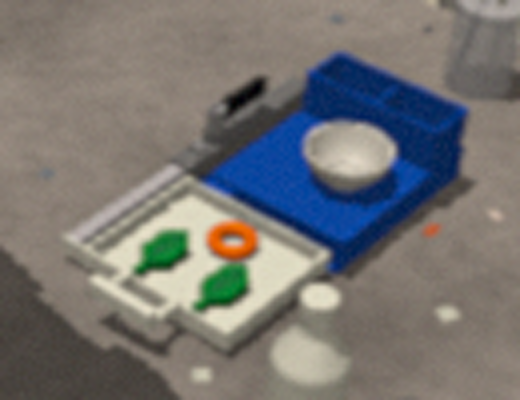

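The top view shows ring (465,220) and leaves (550,165) and (550,270) flat and separate on the tray floor, with the lever in line at (230,373) and the button visible at (350,373). The robot is clear of everything, so I'm handing in.

```bash
python3 -c "
from h import *
print(ctrl.job_done()); print(ctrl.state()['t'])"
```

```text
the job is handed in; nothing more can be done
None
the job is handed in; nothing more can be done
```

The job is handed in after about 40 s of robot time. The lever was swung out, the tray pulled until it locked, and the lever swung back. Then the ring and both green leaves were laid in the tray.

- **Tray lock:** pushing the tray back 3 mm moved it only 0.5 mm while the force rose to 12 N, so it is locked. The button top measured z ≈ 36 mm, as it should when up. The button was not re-measured after the toys were placed. In the final scene view the detector put it at a wrong place, though it is visible in its hole in the top view.
- **Lever:** the wrist camera measured it in line with the tube to well under 0.05 rad after closing, and the last top view still shows it in line.
- **Toys:** these were the only toys in the start pictures.
  - In tray coordinates, taking the tray centre at (593,196), the ring is at about (-2,+38) mm and the leaves at about (+35,-21) and (-36,-20) mm.
  - All three tops are about 27 mm above the ledge, which means flat on the floor and not overlapping. The scene camera disagreed by 5–8 mm in position.
- **What went wrong:** the first grasp of the ring was too high and slid off, and a lower one held. The ring had been knocked a few centimetres aside before I reached for it. The second leaf was let go about 8 mm above the floor but landed flat.
- **Other things:** the jar, bowl and other things look untouched in the last pictures, and the yellow look-alike is where it was.

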